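# Empty the grinding jar and clamp it in the shaker

## Robot

A 6-joint arm with a two-finger parallel gripper is mounted at the origin on a cart in front of the work surface, level with it; the furniture and walls round the work are solid. World frame = base frame: x ahead of the robot, y to its left, z up, the work surface at z = 0. Lengths are in m, angles in rad, forces in N, time in s.
With the tool pointing down it reaches from about 0.275 to 0.775 m from the base axis. Payload 14.6 kg.
Tool frame: the origin (TCP) lies on the mounting face of the last link; the fingertips stand 173 mm ahead of it and the grasp point (between the pads) lies 155 mm ahead of it; z points along the fingers, y is the direction in which the jaws open and shut (so a half turn about z gives the same grasp; the last joint's range is limited). The gripper opens to 85 mm and grips with 20 to 120 N. Pads are 22 mm wide; open, the fingers measure 114 mm over their backs; the gripper's body (76 mm by 85 mm) begins 54 mm behind the grasp point. The pads swing forward as they close: fully open they stand 13 mm farther back than shut.
Start: joints at [-1.299, 0.263, -0.048, 1.259, 0, 1.415], TCP at [0.217, -0.478, 0.405] pointing down, gripper open.
Joint ranges: [-2.65, 2.65], [-0.89, 1.7], [-1.18, 1.37], [-2.13, 2.11], [-1.35, 1.29], [-3.14, 3.14]. Speed limits (rad/s): [1.89, 1.89, 2.57, 2.79, 3.14, 3.14].

## Interface

Orientations are given as a unit quaternion [w, x, y, z].
In Python, from cell import manip gives the robot as it stands.
- The arm moves only by the tool carry_out, never from a script. Its argument "rows" is a list of rows, each a list of 6 numbers: the shift along the tool's x, y, z in m, then the turn, a rotation vector about the tool's x, y, z in degrees. In form: [[dx, dy, dz, ax, ay, az], ...]. A call has 1 to 12 rows; each row shifts and turns the pose as measured when the row begins, along the tool's axes as they then stand; what a row does not reach is not made up. A row lasts 1/10 s, in which the tool goes at most 50 mm and 8.59 degrees, less where a joint would pass 70% of its speed; a pose out of reach is approached as far as the arm can. A call with a gripper value outside its range is refused whole. "claw" is the finger opening in m, from 0 to 0.0854, set as the call begins (left out, the last holds). The fingers move at their own pace and stop on an object; "grip_force" is the grip in N (left out, the last holds). Time passes only in rows, so rows that do not move let the fingers close. It gives the time, the measured TCP pose, the force and the opening at its end, in the units of the state.
- manip.get_state(): the state, without advancing time (a new reading comes with each control period).
- manip.get_image(name): name is "scene" or "top"; returns a dict with "img" (480x640x3 uint8, blue, green, red), "mtx" (3x3 intrinsics, pixels), "position" and "attitude" of the camera in the world. Camera axes: x right, y up, looking along -z (the intrinsics and any distortion apply to the point x, -y, -z); pixel columns grow to the right and rows downward; lengths in m; the calibration is good to about 2 mm. A picture is of the moment at which its call begins. There is no depth.
- manip.finish_job(): hands the job in, once; it reports no verdict.
The state is a dict: "time": time; "joint_pos": joint angles; "qvel": joint speeds; "effort": joint torques, N m; "ee_pos": TCP position; "eef_rot": TCP orientation; "wrist_force": force on the tool from outside, world axes, zero at the start; "ft_torque": the same for the moment, N m; "opening": opening from 0.0 (shut) to 1.0 (fully open).
Only numpy, scipy, OpenCV 4.12 (cv2) and the standard library are available. Lean on these libraries where they do the work, as an engineer would, in place of code of your own. Each camera call takes 0.05 s, during which the arm holds its last target. There are 200 camera calls.

## Task

Tip the four grinding balls out of the steel grinding jar into the round sieve, then stand the empty jar upright in the shaker's bay between the two V-jaws and let go of it. Pull up the spring-loaded black knob of the sliding clamp, slide the clamp one hole towards the jar so that its jaw presses the jar against the fixed jaw, and let the pin drop fully home in that hole. Finish while still holding the knob, with the pin fully down; do not disturb the timer, marker, spatula or jar cover.

Things in the scene. Friction and masses are not known exactly. Their poses are not given: they have to be found in the camera images.
- grinding_jar: open steel jar, a plain cylinder 66 mm in outer diameter and 75 mm high, mass 0.35 kg; the bore widens a little upwards (46 mm at the floor, 56 mm at the mouth), floor 6 mm thick. Origin at the centre of its underside, z along its axis towards the mouth. Stands upright on the worktop at the start with the four balls in it
- ball_0: white ceramic grinding ball, 16 mm in diameter, 16 g, origin at its centre; at the start on the floor of the jar
- ball_1: as ball_0
- ball_2: as ball_0
- ball_3: as ball_0
- sieve: round steel test sieve standing on the worktop, 150 mm in diameter, 45 mm high, wall 2.5 mm, mesh floor 4 mm above the worktop, 0.5 kg, loose. Origin at the centre of its underside
- shaker: grey bench shaker, fixed, 150 x 296 mm (its x by its y), deck 55 mm above the worktop; origin at the centre of its underside, z up. In a row along its y on the deck: fixed V-jaw (y -83 to -108 mm, opens to +y), jar bay with black mat, sliding clamp on a rail with holes every 20 mm. The jaws are 120 degree Vs, 55 mm wide in x, 24 mm high. About 17 mm of play is left for the jar at the start
- jar_bay (a point): point on the rubber mat, 57 mm above the worktop and 45 mm from the shaker's origin towards its -y, where the centre of the jar's underside lies once the jar is clamped against the fixed jaw. The jar may be set down up to 14 mm from here towards the shaker's +y; the closing clamp pushes it home. Axes as the shaker's
- carriage (a joint): travel of the sliding clamp along the rail towards the jar, i.e. along the shaker's -y, in m: 0 in the hole where it starts, 0.020 in the next hole (holes every 0.020). Slides stiffly (2 N friction) and only with the pin pulled up
- plunger (a joint): lift of the lock plunger (pin and knob) in m: 0 with the pin fully down in a hole, 0.008 with the pin's round tip resting on the rail between holes, 0.012 fully pulled. Its spring pulls it down with 7 to 9 N. The pin has 1 mm play to either side in a hole
- knob_grip (a point): middle of the black fluted knob on the plunger, 25 mm in diameter, 22 mm high, axis vertical, 60 mm above the deck with the pin down; travels with plunger and clamp. Below it, a 21 mm wide collar ends 46 mm above the deck and the clamp's 44 x 44 mm block 30 mm above it. At the start the knob stands 100 mm from jar_bay, along the shaker's +y
- jaw: the clamp's own V-jaw, on the side of the sliding clamp that faces the jar, sprung against it: it gives 3 mm (about 6 N) when the clamp is in the hole 0.020 with the jar against the fixed jaw. Origin at the bottom of the V, at deck height, axes as the shaker's
- pull_knob: the black knob itself; origin at the centre of its underside, 11 mm below knob_grip
- timer: small white timer, 22 x 62 x 68 mm, standing; a bystander; origin at the centre of its underside
- marker: marker pen, 125 mm long, lying near the front edge; a bystander; origin under its middle
- spatula: thin steel spatula, 196 mm long, lying near the front edge; a bystander; origin under its middle
- jar_cover: steel cover of the grinding jar, a disc 72 mm in diameter with a knob, 22 mm high, lying to the right; a bystander; origin at the centre of its underside
There are look-alikes about, which are no part of the job. What is shaped like the grinding_jar but orange is not meant.

How it is judged:
By the outcome, as a careful person would: the job done as asked, in the order asked, and still so for the second after the job is handed in, while the arm keeps its last pose, push and grip.
It also fails if it takes over 69 s, if anything falls off the work surface, if the arm or the gripper's body presses on something with over 40 N, if the wrist force passes 120 N, or if a joint passes its speed limit or range.

## Working session

There is one attempt and no reset: what is moved stays moved. The work goes in short steps, Python scripts to look and compute and a tool call to move; the robot and the scene stay as the last step left them, time stands still between calls to the robot, and variables do not carry over. Pictures are saved under pics/ and viewed, about 8 in all and at most 12, crops included, and the job is handed in when it is done.

Besides the shell and the picture viewer there is one more tool, called after "Request:" as name(argument=value, ...) on one line, values as JSON. carry_out: Moves the arm, as the interface text tells. Its arguments: {"type":"object","properties":{"rows":{"type":"array","items":{"type":"array","items":{"type":"number"}}},"claw":{"type":"number"},"grip_force":{"type":"number"}},"required":["rows"]}

```bash
mkdir -p pics; ls; cat > h.py <<'E'
import numpy as np, cv2
from cell import manip
from scipy.spatial.transform import Rotation as R
def q(a): return R.from_quat([a[1],a[2],a[3],a[0]])
def snap(n):
    d=manip.get_image(n); return d
E
python3 - <<'E'
from h import *
for n in ("scene","top"):
    d=snap(n); cv2.imwrite(f"pics/{n}0.png",d["img"]); print({k:(v if k!="img" else v.shape) for k,v in d.items()})
    import pickle; pickle.dump(d,open(f"{n}0.pkl","wb"))
print(manip.get_state())
E
```

```text
pics
{'img': (480, 640, 3), 'mtx': array([[463.07917039,   0.        , 319.31854738],
       [  0.        , 463.07917039, 246.70702521],
       [  0.        ,   0.        ,   1.        ]]), 'position': array([-0.20875422,  0.30713039,  0.85657546]), 'attitude': array([-0.47032796, -0.19311687,  0.32343158,  0.79805357])}
{'img': (480, 640, 3), 'mtx': array([[610.18687887,   0.        , 326.38724131],
       [  0.        , 610.18687887, 238.11066335],
       [  0.        ,   0.        ,   1.        ]]), 'position': array([ 0.27746603, -0.06213023,  1.43235416]), 'attitude': array([-0.70176441, -0.05400455,  0.04522535,  0.70891811])}
{'time': 0.1, 'joint_pos': array([-1.29932098e+00,  2.63468905e-01, -4.88531934e-02,  1.25941454e+00,
       -2.17083640e-05,  1.41545432e+00]), 'qvel': array([ 0.00092589, -0.00037594,  0.00094813, -0.00013201,  0.00221929,
       -0.00064588]), 'effort': array([ 3.56227916e-03, -6.38578248e+01,  3.85062826e+01,  9.92813904e-03,
       -5.34889722e-06, -9.05734794e-06]), 'ee_pos': array([ 0.21728748, -0.47783179,  0.40428376]), 'eef_rot': array([-4.68732919e-04,  9.77314553e-01,  2.11792453e-01, -3.81208970e-05]), 'wrist_force': array([-0.19993596,  1.36479146,  0.36019204]), 'ft_torque': array([0.07827344, 0.01048873, 0.00925063]), 'opening': 0.9987561330205339}
```

View pics/scene0.png

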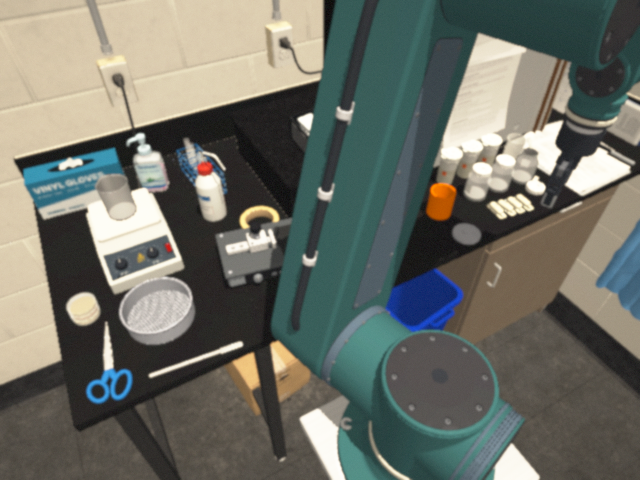

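View pics/top0.png

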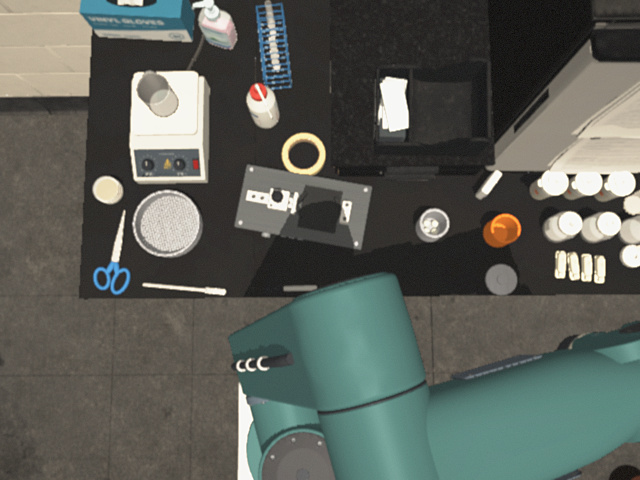

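The scene view shows the sieve at (157,310), the shaker at (255,250) and the orange look-alike at (441,200); the arm hides the jar. The top view shows the sieve at (168,222), the shaker at (303,207), the knob at about (278,196), the jar with its balls at (433,224), the orange jar at (502,230), the cover at (501,279), the timer at (489,184), the marker at (300,288) and the spatula at (184,289).

```bash
cat >> h.py <<'E'
def ray(d,u,v):
    K=d["mtx"]; c=np.array([(u-K[0,2])/K[0,0],-(v-K[1,2])/K[1,1],-1.]); return d["position"],q(d["attitude"]).apply(c)
def atz(d,u,v,z):
    p,r=ray(d,u,v); return p+r*(z-p[2])/r[2]
def proj(d,P):
    K=d["mtx"]; c=q(d["attitude"]).inv().apply(np.array(P)-d["position"]); return np.array([K[0,2]-K[0,0]*c[0]/c[2],K[1,2]+K[1,1]*c[1]/c[2]])
def tri(d1,a,d2,b):
    p,r=ray(d1,*a);s,t=ray(d2,*b); r=r/np.linalg.norm(r);t=t/np.linalg.norm(t)
    k=np.linalg.lstsq(np.c_[r,-t],s-p,rcond=None)[0]; A=p+k[0]*r;B=s+k[1]*t
    return (A+B)/2,np.linalg.norm(A-B)
E
python3 - <<'E'
from h import *
import pickle
t=pickle.load(open("top0.pkl","rb"));s=pickle.load(open("scene0.pkl","rb"))
a=cv2.resize(t["img"][150:260,230:460],None,fx=3.4,fy=3.4,interpolation=cv2.INTER_CUBIC)[:, :782]
b=cv2.resize(s["img"][200:300,200:300],None,fx=2.2,fy=2.2,interpolation=cv2.INTER_CUBIC)
c=cv2.resize(s["img"][260:360,100:210],None,fx=2.2,fy=2.2,interpolation=cv2.INTER_CUBIC)
e=cv2.resize(t["img"][180:270,120:215],None,fx=2.2,fy=2.2,interpolation=cv2.INTER_CUBIC)
o=np.zeros((600,800,3),np.uint8); o[:a.shape[0],:a.shape[1]]=a
o[376:376+220,:220]=b; o[376:596,240:240+c.shape[1]]=c; o[376:376+e.shape[0],500:500+e.shape[1]]=e
cv2.imwrite("pics/c1.png",o)
for n,u,v,z in [("jar",433,224,.075),("sieve",168,222,.045),("knob",278,196,.115)]: print(n,atz(t,u,v,z))
for uv in [(249,166),(371,187),(361,249),(235,227)]: print(atz(t,*uv,.055))
print(proj(s,[0.4,-.3,0]),q(t["attitude"]).as_matrix())
E
```

```text
jar [ 0.49885471 -0.28619189  0.075     ]
sieve [0.51539439 0.32024378 0.045     ]
knob [0.55873125 0.05920623 0.115     ]
[0.64342023 0.13229401 0.055     ]
[ 0.59012483 -0.14981856  0.055     ]
[ 0.44642926 -0.12431626  0.055     ]
[0.50030686 0.16318591 0.055     ]
[413.14919624 248.78874487] [[-0.00922044  0.99010225 -0.14004469]
 [-0.99987175 -0.01096276 -0.0116748 ]
 [-0.01309452  0.13991909  0.99007635]]
```

View pics/c1.png

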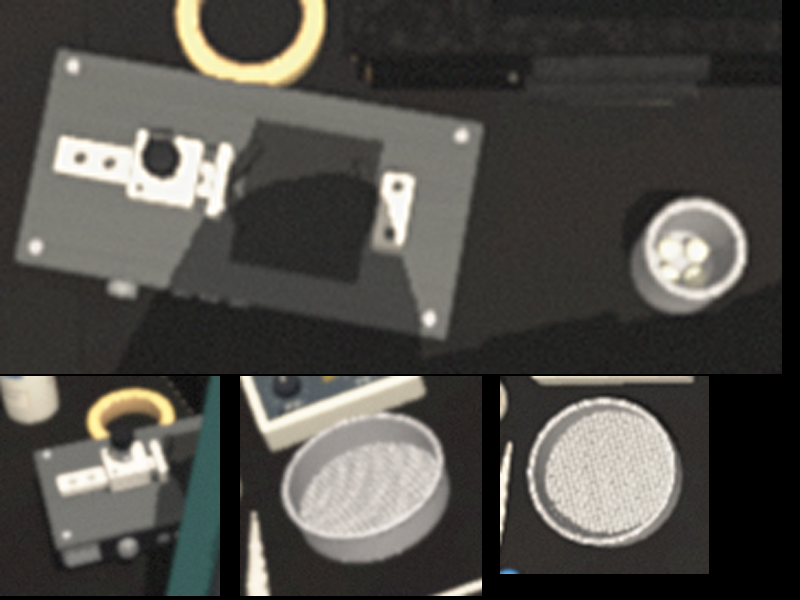

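The enlarged crop shows the jar rim centre at top (435,223), the shaker deck corners at (247,165), (372,186), (361,250) and (235,227), the knob top at top (277.4,196.2) and scene (255,228), and the sieve rim at top (167,223.6).

```bash
python3 - <<'E'
from h import *
import pickle
t=pickle.load(open("top0.pkl","rb"));s=pickle.load(open("scene0.pkl","rb"))
g=lambda X,Y:(230+X/3.4,150+Y/3.4)
print("jar",atz(t,*g(697,248),.075), "bottom visible", proj(t,atz(t,*g(697,248),.075)*[1,1,0]))
C=np.array([atz(t,*g(*p),.055) for p in [(57,50),(484,123),(446,340),(17,262)]])
print(C); o=C.mean(0); y=(C[0]+C[3]-C[1]-C[2]); y/=np.linalg.norm(y); x=np.array([y[1],-y[0],0]); 
print("o",o,"x",x,"y",y,"yaw",np.degrees(np.arctan2(x[1],x[0])),"len",np.linalg.norm(C[0]-C[1]),np.linalg.norm(C[0]-C[3]))
print("bay",o-.045*y,"knob",o+.055*y, "knobimg",atz(t,*g(161,157),.126))
P=o+.055*y;P[2]=.126; print("proj scene,top",proj(s,P),proj(t,P), "tri",tri(t,g(161,157),s,(255,228.5)))
print("sieve",atz(t,166.8,223.6,.045))
# scene: crop corner TL of deck, sieve rim centre
print("tri deck TL",tri(t,g(57,50),s,(200+35/2.2,200+(453-376)/2.2)))
print("tri deck BL",tri(t,g(17,262),s,(200+62/2.2,200+(552-376)/2.2)))
print("tri sieve",tri(t,(166.8,223.6),s,(100+(363-240)/2.2,260+(467-376)/2.2)))
# jaw plates
for p in [(229,145),(217,213),(412,172),(404,248)]: print(atz(t,*g(*p),.079))
# timer corners
for p in [(487,198),(502,175)]: print("timer",atz(t,*p,.068))
E
```

```text
jar [ 0.50121611 -0.29076149  0.075     ] bottom visible [429.83976251 228.14552439]
[[ 0.64657496  0.13752285  0.055     ]
 [ 0.59202681 -0.15297225  0.055     ]
 [ 0.44413649 -0.12467764  0.055     ]
 [ 0.50017042  0.16318431  0.055     ]]
o [0.54572717 0.00576432 0.055     ] x [ 0.98220759 -0.18779844  0.        ] y [0.18779844 0.98220759 0.        ] yaw -10.824331717281808 len 0.2955721708343051 0.1486364623297603
bay [ 0.53727624 -0.03843502  0.055     ] knob [0.55605608 0.05978573 0.055     ] knobimg [0.55600621 0.05960826 0.126     ]
proj scene,top [254.71053602 223.04264716] [277.27188588 196.15505488] tri (array([0.55982658, 0.06066602, 0.10598095]), np.float64(0.0018173068969120688))
sieve [0.5116745  0.32292598 0.045     ]
tri deck TL (array([0.64810709, 0.136996  , 0.04576583]), np.float64(0.004058399615233535))
tri deck BL (array([0.50145073, 0.16308457, 0.03812801]), np.float64(0.006262940601587442))
tri sieve (array([0.51147727, 0.32268931, 0.0466921 ]), np.float64(0.00047481837020707485))
[0.57363834 0.01864641 0.079     ]
[0.52769882 0.02672841 0.079     ]
[ 0.55386165 -0.10295085  0.079     ]
[ 0.50276011 -0.09690405  0.079     ]
timer [ 0.55842743 -0.41174271  0.068     ]
timer [ 0.61152281 -0.44832755  0.068     ]
```

```bash
cat >> h.py <<'E'
def pose(): 
    s=manip.get_state(); return s,np.array(s["ee_pos"]),q(s["eef_rot"])
def tgt(head,inc,roll=0):
    """heading deg, inclination below horizontal deg, roll about tool z deg; roll 0: tool y = left"""
    h=np.radians(head);i=np.radians(inc)
    z=np.array([np.cos(h)*np.cos(i),np.sin(h)*np.cos(i),-np.sin(i)]);y=np.array([-np.sin(h),np.cos(h),0])
    return R.from_matrix(np.c_[np.cross(y,z),y,z])*R.from_euler("z",roll,degrees=True)
def go(g,Rt,off=.155,n=None):
    """twist per row to bring the grasp point (off ahead of TCP) to g"""
    from scipy.linalg import logm
    s,p,Rc=pose(); pt=np.array(g)-off*Rt.as_matrix()[:,2]
    T=lambda a,b:np.r_[np.c_[a.as_matrix(),b],[[0,0,0,1]]]
    L=np.real(logm(np.linalg.inv(T(Rc,p))@T(Rt,pt)))
    rv=np.degrees([L[2,1],L[0,2],L[1,0]]); v=L[:3,3]
    N=max(np.linalg.norm(v)/.05,np.linalg.norm(rv)/8.59)
    n=n or int(np.ceil(N)); print("need",round(N,1),"n",n,"row",np.round(v/n,4).tolist(),np.round(rv/n,2).tolist(),"TCP->",np.round(pt,3))
def st():
    s=manip.get_state(); print("t",round(s["time"],2),"j",np.round(s["joint_pos"],3),"p",np.round(s["ee_pos"],4),"F",np.round(s["wrist_force"],1),"open",round(s["opening"],3))
    m=q(s["eef_rot"]).as_matrix(); z=m[:,2]; print("z head",np.degrees(np.arctan2(z[1],z[0])).round(1),"inc",np.degrees(np.arcsin(-z[2])).round(1),"y",m[:,1].round(3))
E
python3 - <<'E'
from h import *
Rt=tgt(-38,45); a=Rt.as_matrix()[:,2]; jar=np.array([.501,-.291,.055])
go(jar-.12*a,Rt,.149)
E
```

```text
need 14.3 n 15 row [0.0284, 0.0042, 0.0009] [-3.05, -1.85, -7.37] TCP-> [ 0.351 -0.174  0.245]
```

Request:
carry_out(rows=[[0.0284,0.0042,0.0009,-3.05,-1.85,-7.37],[0.0284,0.0042,0.0009,-3.05,-1.85,-7.37],[0.0284,0.0042,0.0009,-3.05,-1.85,-7.37],[0.0284,0.0042,0.0009,-3.05,-1.85,-7.37],[0.0284,0.0042,0.0009,-3.05,-1.85,-7.37],[0.0284,0.0042,0.0009,-3.05,-1.85,-7.37],[0.0284,0.0042,0.0009,-3.05,-1.85,-7.37]], claw=0.085)

```text
time: 0.8
ee_pos: [0.3731, -0.3594, 0.372]
eef_rot: [0.202, 0.757, 0.618, -0.071]
wrist_force: [0.5, -0.6, 0.0]
opening: 0.997
```

```bash
python3 - <<'E'
from h import *
st()
Rt=tgt(-38,45); a=Rt.as_matrix()[:,2]; jar=np.array([.501,-.291,.055])
go(jar-.12*a,Rt,.149)
E
```

```text
t 0.8 j [-0.895  0.114 -0.394  0.651 -0.135  0.849] p [ 0.3731 -0.3594  0.372 ] F [ 0.5 -0.6  0. ] open 0.997
z head -70.1 inc 65.3 y [ 0.964 -0.155  0.218]
need 7.4 n 8 row [0.0292, 0.0036, 0.0002] [-2.98, -1.81, -7.16] TCP-> [ 0.351 -0.174  0.245]
```

Request:
carry_out(rows=[[0.0292,0.0036,0.0002,-2.98,-1.81,-7.16],[0.0292,0.0036,0.0002,-2.98,-1.81,-7.16],[0.0292,0.0036,0.0002,-2.98,-1.81,-7.16],[0.0292,0.0036,0.0002,-2.98,-1.81,-7.16],[0.0292,0.0036,0.0002,-2.98,-1.81,-7.16],[0.0292,0.0036,0.0002,-2.98,-1.81,-7.16],[0.0292,0.0036,0.0002,-2.98,-1.81,-7.16],[0.0292,0.0036,0.0002,-2.98,-1.81,-7.16]])

```text
time: 1.6
ee_pos: [0.3599, -0.1614, 0.2464]
eef_rot: [0.368, 0.276, 0.879, -0.127]
wrist_force: [0.4, 0.3, -0.9]
opening: 0.995
```

```bash
python3 - <<'E'
from h import *
st()
Rt=tgt(-38,45); a=Rt.as_matrix()[:,2]; jar=np.array([.501,-.291,.055])
go(jar,Rt,.149)
for n in ("scene","top"):
    d=snap(n); cv2.imwrite(f"pics/{n}1.png",d["img"])
    import pickle; pickle.dump(d,open(f"{n}1.pkl","wb"))
    print(proj(d,[.501,-.291,.075]))
E
```

```text
t 1.6 j [-0.627  0.022 -1.141 -0.391 -0.006 -0.021] p [ 0.3599 -0.1614  0.2464] F [ 0.4  0.3 -0.9] open 0.995
z head -36.4 inc 44.2 y [ 0.579  0.815 -0.019]
need 2.4 n 3 row [0.0005, -0.0055, 0.0404] [0.37, 0.27, 0.88] TCP-> [ 0.418 -0.226  0.16 ]
[390.66440255 205.20447253]
[435.10952323 223.03477441]
```

```bash
python3 - <<'E'
import cv2,numpy as np
a=cv2.imread("pics/scene1.png"); b=cv2.imread("pics/top1.png")
a=cv2.resize(a[150:300,330:480],None,fx=2.6,fy=2.6,interpolation=cv2.INTER_CUBIC);b=cv2.resize(b[170:320,360:510],None,fx=2.6,fy=2.6,interpolation=cv2.INTER_CUBIC)
cv2.imwrite("pics/c2.png",np.hstack([a,b]))
E
```

```text
(no output)
```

View pics/c2.png

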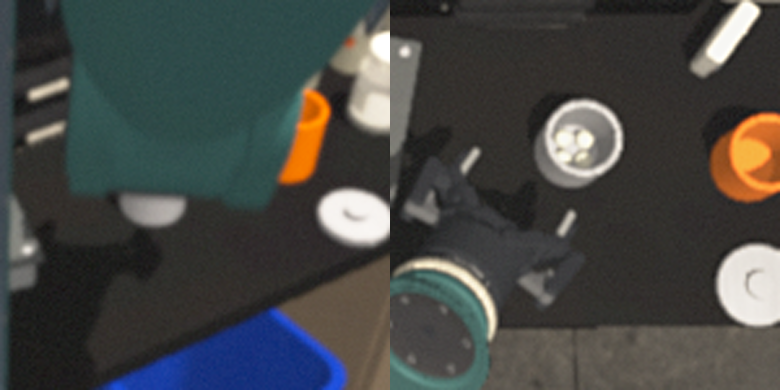

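The jar is at top (585,138) in the crop, in line with the open fingers, and its base shows at (389,237) in the scene view. I'm going in.

Request:
carry_out(rows=[[0.0005,-0.0163,0.002,1.1,0.8,2.6],[0,0,0.03,0,0,0],[0,0,0.02,0,0,0]])

```text
time: 2.0
ee_pos: [0.3767, -0.1964, 0.2074]
eef_rot: [0.359, 0.304, 0.874, -0.124]
wrist_force: [0.1, 0.5, 1.2]
opening: 0.992
```

```bash
python3 - <<'E'
from h import *
st()
Rt=tgt(-38,45); a=Rt.as_matrix()[:,2]; jar=np.array([.501,-.291,.055])
go(jar,Rt,.149,2)
import pickle
d=pickle.load(open("scene1.pkl","rb")); ang=np.linspace(0,6.28,100)
P=np.array([proj(d,[.501+.033*np.cos(t),-.291+.033*np.sin(t),0]) for t in ang]); print(P.min(0),P.max(0))
E
```

```text
t 2.0 j [-0.674  0.174 -1.149 -0.532  0.005 -0.002] p [ 0.3767 -0.1964  0.2074] F [0.1 0.5 1.2] open 0.992
z head -38.2 inc 45.3 y [0.62  0.784 0.003]
need 1.4 n 2 row [-0.0015, 0.001, 0.0346] [-0.07, -0.17, -0.18] TCP-> [ 0.418 -0.226  0.16 ]
[375.4217016  218.16619195] [400.03907351 234.9542499 ]
```

Request:
carry_out(rows=[[-0.0015,0.001,0.0346,0,0,0],[-0.0015,0.001,0.0346,0,0,0],[0,0,0,0,0,0]])

```text
time: 2.3
ee_pos: [0.4217, -0.2304, 0.1578]
eef_rot: [0.359, 0.307, 0.872, -0.124]
wrist_force: [-0.0, 0.7, -0.3]
opening: 0.996
```

Request:
carry_out(rows=[[0,0,0,0,0,0],[0,0,0,0,0,0],[0,0,0,0,0,0],[0,0,0,0,0,0],[0,0,0,0,0,0],[0,0,0,0,0,0]], claw=0.05, grip_force=50)

```text
time: 2.9
ee_pos: [0.4202, -0.2295, 0.1598]
eef_rot: [0.359, 0.309, 0.872, -0.124]
wrist_force: [0.1, 0.6, -3.6]
opening: 0.775
```

```bash
python3 - <<'E'
from h import *
st()
s,p,Rc=pose(); print("grasp .149",p+.149*Rc.as_matrix()[:,2])
go(p+.149*Rc.as_matrix()[:,2]+[-.0,0,.13],Rc,.149)
E
```

```text
t 2.9 j [-0.67   0.369 -1.106 -0.682 -0.002  0.01 ] p [ 0.4202 -0.2295  0.1598] F [ 0.1  0.6 -3.6] open 0.775
z head -38.5 inc 45.4 y [0.628 0.779 0.006]
grasp .149 [ 0.50199449 -0.29465265  0.05367133]
need 2.6 n 3 row [-0.0304, 0.0003, -0.0309] [0.0, -0.0, 0.0] TCP-> [ 0.42  -0.229  0.29 ]
```

Request:
carry_out(rows=[[-0.0143,0,-0.0143,0,0,0],[-0.028,0,-0.028,0,0,0],[-0.028,0,-0.028,0,0,0],[-0.028,0,-0.028,0,0,0],[-0.014,0,-0.014,0,0,0]])

```text
time: 3.4
ee_pos: [0.4183, -0.2294, 0.3213]
eef_rot: [0.354, 0.31, 0.874, -0.122]
wrist_force: [0.9, 0.9, -4.9]
opening: 0.773
```

```bash
python3 - <<'E'
from h import *
st()
s,p,Rc=pose(); print("grasp .149",p+.149*Rc.as_matrix()[:,2])
go([.530,.282,.25],tgt(24.6,30),.149)
go([.530,.0,.25],tgt(-5,40),.149)
E
```

```text
t 3.4 j [-0.673  0.015 -0.815 -0.028 -0.     0.009] p [ 0.4183 -0.2294  0.3213] F [ 0.9  0.9 -4.9] open 0.773
z head -38.6 inc 46.0 y [0.628 0.778 0.006]
grasp .149 [ 0.49920117 -0.29388113  0.21409598]
need 9.6 n 10 row [0.0049, 0.0477, -0.0045] [-5.0, -1.41, -3.94] TCP-> [0.413 0.228 0.324]
need 4.9 n 5 row [0.0093, 0.045, -0.0167] [-4.92, -1.15, -4.67] TCP-> [0.416 0.01  0.346]
```

```bash
python3 - <<'E'
import numpy as np
D=[((-1.299,.2634,-.0489,1.2594),(.2173,-.4778,.4043)),((-.627,.022,-1.141,-.391),(.3599,-.1614,.2464)),((-.674,.174,-1.149,-.532),(.3767,-.1964,.2074)),((-.67,.369,-1.106,-.682),(.4202,-.2295,.1598)),((-.673,.015,-.815,-.028),(.4183,-.2294,.3213))]
A=[];B=[]
for (j1,j2,j3,j4),p in D:
    r=p[0]*np.cos(j1)+p[1]*np.sin(j1); f=j2-j3; i=f+j4
    A+=[[np.sin(j2),np.cos(f),np.cos(i),0,1],[np.cos(j2),-np.sin(f),-np.sin(i),1,0]];B+=[r,p[2]]
x,res,*_=np.linalg.lstsq(A,B,rcond=None); print(x,np.array(A)@x-B); a,b,d,h,r0=x
from scipy.optimize import fsolve
for i in (0,10,20,30):
  for z in (.1,.12,.15,.2):
    for r in (.605,):
      i_=np.radians(i); rt=np.sqrt(r*r-.0805**2)-.149*np.cos(i_); zt=z+.149*np.sin(i_)
      f=lambda q:[a*np.sin(q[0])+b*np.cos(q[0]-q[1])+d*np.cos(i_)+r0-rt,h+a*np.cos(q[0])-b*np.sin(q[0]-q[1])-d*np.sin(i_)-zt]
      q,_,ok,_=fsolve(f,[.3,-1.1],full_output=1); print(i,z,q,i_-q[0]+q[1],ok)
E
```

```text
[ 0.70545833  0.45048584  0.37289732  0.21920423 -0.08753643] [ 0.00590178 -0.0152766  -0.01231354  0.00442534 -0.00962228  0.00473322
 -0.0002127   0.0032817   0.01624675  0.00283634]
0 0.1 [ 2.1956561  -1.56996685] -3.765622951660539 4
0 0.12 [ 2.11280262 -1.57205753] -3.684860147146243 4
0 0.15 [ 1.96617487 -1.57024283] -3.536417698431617 5
0 0.2 [ 1.68326666 -1.56842409] -3.2516907521044396 4
10 0.1 [ 1.73608661 -1.57066882] -3.1322225073696615 5
10 0.12 [ 1.61790496 -1.56898961] -3.0123616464909055 5
10 0.15 [ 1.44977915 -1.5720515 ] -2.8472977295994353 5
10 0.2 [ 1.1726206  -1.56870021] -2.566787885189447 4
20 0.1 [ 1.2800415  -1.57160313] -2.502578775976395 5
20 0.12 [ 1.18865236 -1.57102767] -2.4106141845872298 5
20 0.15 [ 1.06391826 -1.57096716] -2.2858195619635655 5
20 0.2 [ 0.89023316 -1.57083152] -2.1119988224852375 5
30 0.1 [ 0.72848846 -1.38973161] -1.5946212980153474 1
30 0.12 [ 0.60344439 -1.3427185 ] -1.4225641179987565 1
30 0.15 [ 0.44383797 -1.27792291] -1.1981621004786733 1
30 0.2 [ 0.23301318 -1.1766309 ] -0.8860452982337055 1
```

Request:
carry_out(rows=[[0.0024,0.0238,-0.0022,-2.5,-0.7,-1.97],[0.0049,0.0477,-0.0045,-5.0,-1.41,-3.94],[0.0049,0.0477,-0.0045,-5.0,-1.41,-3.94],[0.0049,0.0477,-0.0045,-5.0,-1.41,-3.94],[0.0049,0.0477,-0.0045,-5.0,-1.41,-3.94]])

```text
time: 3.9
ee_pos: [0.4913, -0.0245, 0.3303]
eef_rot: [0.438, 0.086, 0.895, -0.021]
wrist_force: [1.0, -0.3, -4.0]
opening: 0.771
```

```bash
python3 - <<'E'
from h import *
st()
go([.550,.282,.25],tgt(24.6,30),.149)
E
```

```text
t 3.9 j [-0.232  0.025 -0.865 -0.225  0.07  -0.006] p [ 0.4913 -0.0245  0.3303] F [ 1.  -0.3 -4. ] open 0.771
z head -8.2 inc 38.0 y [0.172 0.984 0.039]
need 5.3 n 6 row [0.0042, 0.0436, -0.0024] [-4.57, -1.19, -3.52] TCP-> [0.433 0.228 0.324]
```

Request:
carry_out(rows=[[0.0042,0.0436,-0.0024,-4.57,-1.19,-3.52],[0.0042,0.0436,-0.0024,-4.57,-1.19,-3.52],[0.0042,0.0436,-0.0024,-4.57,-1.19,-3.52],[0.0042,0.0436,-0.0024,-4.57,-1.19,-3.52],[0.0042,0.0436,-0.0024,-4.57,-1.19,-3.52],[0.0021,0.02,-0.001,-2.3,-0.6,-1.7],[0,0,0,0,0,0]])

```text
time: 4.6
ee_pos: [0.4463, 0.2223, 0.3249]
eef_rot: [0.486, -0.176, 0.85, 0.104]
wrist_force: [0.4, -0.7, -4.3]
opening: 0.771
```

```bash
cat > fk.py <<'E'
import numpy as np
from scipy.optimize import least_squares
from scipy.spatial.transform import Rotation as R
D=[((-1.29932,.26347,-.04885,1.25941,0,1.415),(.21729,-.47783,.40428)),((-.895,.114,-.394,.651,-.135,.849),(.3731,-.3594,.3720)),((-.627,.022,-1.141,-.391,-.006,-.021),(.3599,-.1614,.2464)),((-.674,.174,-1.149,-.532,.005,-.002),(.3767,-.1964,.2074)),((-.67,.369,-1.106,-.682,-.002,.01),(.4202,-.2295,.1598)),((-.673,.015,-.815,-.028,0,.009),(.4183,-.2294,.3213)),((-.232,.025,-.865,-.225,.07,-.006),(.4913,-.0245,.3303))]
def fk(j,x):
    a,b,e,d1,d2,g,h,s=x; j1,j2,j3,j4,j5,j6=j; f=j2-j3;i=f+j4
    fw=lambda t:np.array([np.cos(t),0,-np.sin(t)]); up=lambda t:np.array([np.sin(t),0,np.cos(t)]); L=np.array([0,1,0])
    z=np.cos(j5)*fw(i)+SG*np.sin(j5)*L
    p=np.array([0,s,h])+a*up(j2)+b*fw(f)+e*up(f)+d1*fw(i)+g*up(i)+d2*z
    M=R.from_euler("z",j1); y=-SG*np.sin(j5)*fw(i)+np.cos(j5)*L
    return M.apply(p),M*R.from_matrix(np.c_[np.cross(y,z),y,z])*R.from_euler("z",j6)
SG=1
def fit(D):
    global SG; best=None
    for SG in (1,-1):
        r=least_squares(lambda x:np.r_[np.concatenate([fk(j,x)[0]-p for j,p in D]),1e-3*np.array(x)],[.4,.4,0,.1,.15,0,.3,.08])
        print(SG,r.cost,r.x.round(4),np.abs(r.fun[:-8]).max())
        if best is None or r.cost<best[1].cost: best=(SG,r)
    SG=best[0]; return best[1].x
E
python3 - <<'E'
from h import *
import fk
st(); s=manip.get_state(); D=fk.D+[(tuple(s["joint_pos"]),tuple(s["ee_pos"]))]
x=fk.fit(D); m=fk.fk(s["joint_pos"],x); print(m[0]-s["ee_pos"]); print((m[1].inv()*q(s["eef_rot"])).magnitude())
E
```

```text
t 4.6 j [ 0.27   0.062 -0.952 -0.478  0.126 -0.068] p [0.4463 0.2223 0.3249] F [ 0.4 -0.7 -4.3] open 0.771
z head 23.8 inc 30.4 y [-0.401  0.916  0.006]
1 5.108284764696875e-07 [ 0.5819  0.3696  0.0505  0.1397  0.1115 -0.      0.159   0.0812] 0.0002964418413489156
-1 1.955561908761929e-06 [ 0.5781  0.3679  0.0529  0.3591 -0.1112  0.0018  0.1569  0.0812] 0.0009758947832378406
[-2.02247441e-05 -3.32110941e-05 -2.91017440e-05]
3.1031676915590914e-17
```

```bash
cat > opt.py <<'E'
from h import *
import fk
from scipy.optimize import differential_evolution as DE
s=manip.get_state(); X=fk.fit(fk.D+[(tuple(s["joint_pos"]),tuple(s["ee_pos"]))])
W=q([.359,.309,.872,-.124]).inv().apply([0,0,1]); W/=np.linalg.norm(W)
lo=np.array([-2.6,-.85,-1.15,-2.08,-1.3,-3.09]);hi=np.array([2.6,1.65,1.33,2.06,1.25,3.09])
S=np.array([.5117,.3229,0])
def info(j,g=.149,hb=.0545):
    p,Rt=fk.fk(j,X); m=Rt.as_matrix(); w=Rt.apply(W); G=p+g*m[:,2]
    M=G+(.075-hb)*w; U=G-hb*w
    n=np.array([0,0,-1])-w*(-w[2]); n/=np.linalg.norm(n)+1e-9
    i=j[1]-j[2]+j[3]; fw=np.array([np.cos(i)*np.cos(j[0]),np.cos(i)*np.sin(j[0]),-np.sin(i)])
    q5=p-X[4]*m[:,2]; q4=q5-X[3]*fw
    C=[p+t*m[:,2]+a*m[:,0]+b*m[:,1] for t in(.0,.1) for a in(-.04,.04) for b in(-.043,.043)]+[p+.173*m[:,2]+a*m[:,0]+b*m[:,1] for a in(-.011,.011) for b in(-.05,.05)]+[U+.033*n]
    return p,Rt,w,G,M,M+.028*n,np.array(C),q5,q4
def cost(j,el=-18):
    p,Rt,w,G,M,lip,C,q5,q4=info(j)
    wh=w[:2]/(np.linalg.norm(w[:2])+1e-6); c=10*lip[2]
    P=lambda v:200*max(0,v)
    c+=P(np.degrees(np.arcsin(w[2]))/180-el/180)+ 100*np.linalg.norm(lip[:2]+.022*wh-S[:2])
    c+=P(.07-C[:,2].min())+P(.065-lip[2])+P(.14-q5[2])+P(.14-q4[2])
    for c_ in list(C)+[q5]:
        if c_[2]<.25: c+=P(c_[0]-.58)
    for k in (q5,q4):
        c+=P(.2-k[2]) if k[1]<.2 and k[0]>.4 else 0
    return c
E
python3 - <<'E'
from opt import *
for el in (-15,-22,-30):
    r=DE(cost,list(zip(lo,hi)),args=(el,),maxiter=1500,popsize=12,seed=1,tol=1e-8)
    p,Rt,w,G,M,lip,C,q5,q4=info(r.x); z=Rt.as_matrix()[:,2]
    print(el,round(r.fun,3),"j",r.x.round(3),"w",w.round(2),"G",G.round(3),"lip",lip.round(3),"z",z.round(2),"minC",C[:,2].min().round(3),"q5",q5.round(3),"q4",q4.round(3))
E
```

```text
1 5.108284764696875e-07 [ 0.5819  0.3696  0.0505  0.1397  0.1115 -0.      0.159   0.0812] 0.0002964418413489156
-1 1.955561908761929e-06 [ 0.5781  0.3679  0.0529  0.3591 -0.1112  0.0018  0.1569  0.0812] 0.0009758947832378406
-15 0.689 j [ 0.806  0.645 -0.766 -0.515 -1.3   -2.148] w [-0.66  0.53 -0.53] G [0.531 0.308 0.103] lip [0.529 0.309 0.069] z [ 0.81 -0.55 -0.21] minC 0.07 q5 [0.319 0.45  0.158] q4 [0.259 0.387 0.267]
-22 8.509 j [-2.037 -0.85   0.273 -2.08   1.25  -0.919] w [-0.8  -0.47 -0.37] G [0.538 0.339 0.885] lip [0.531 0.334 0.851] z [ 0.99 -0.15 -0.02] minC 0.827 q5 [0.28  0.376 0.89 ] q4 [0.218 0.252 0.898]
-30 1.301 j [ 0.028  0.602 -1.074 -1.186  1.25  -3.09 ] w [-0.54 -0.68 -0.5 ] G [0.527 0.343 0.161] lip [0.525 0.34  0.127] z [ 0.25  0.96 -0.15] minC 0.113 q5 [0.462 0.094 0.2  ] q4 [0.338 0.091 0.266]
```

```bash
cat > o2.py <<'E'
from opt import *
j0=np.array(s["joint_pos"])
def sweep(j):
    out=[]
    for t in np.linspace(0,1,25):
        k=np.array(j);k[5]=j0[5]+t*(j[5]-j0[5]); p,Rt,w,G,M,lip,C,*_=info(k); out.append((np.degrees(np.arcsin(w[2])),lip,w,C[:,2].min(),k[5]))
    return out
def c2(j):
    c=cost(j,-25); 
    if c>15: return c
    o=sweep(j); e=np.array([x[0] for x in o]); c+=20*max(0,40-e[0])/180*5+.15*np.abs(np.array(j)-j0)[:5].sum()
    for x in o:
        c+=.5*max(0,.06-x[3])*100
        if -15<x[0]<8: c+=100*max(0,np.linalg.norm(x[1][:2]+.02*x[2][:2]-S[:2])-.02)/3
    return c
if __name__=="__main__":
  for b5 in (.6,.9,1.25):
   for sgn in (1,-1):
    l=lo.copy();h=hi.copy();l[4],h[4]=(0,b5) if sgn>0 else (-b5,0); l[0]=-1;h[0]=1.3
    r=DE(c2,list(zip(l,h)),maxiter=250,popsize=12,seed=2,tol=1e-8)
    p,Rt,w,G,M,lip,C,q5,q4=info(r.x); z=Rt.as_matrix()[:,2]
    print(b5*sgn,round(r.fun,3),"j",r.x.round(3),"w",w.round(2),"G",G.round(3),"lip",lip.round(3),"z",z.round(2),"minC",C[:,2].min().round(3),"q5",q5.round(3),"q4",q4.round(3))
    print("   e",[int(x[0]) for x in sweep(r.x)][::3])
E
timeout 500 python3 o2.py | grep -v e-0
sed -i 's/maxiter=250,popsize=12/maxiter=120,popsize=8/; s/,25):/,9):/; s/for b5 in (.6,.9,1.25)/for b5 in (float(__import__("sys").argv[1]),)/; s/\[::3\]/[:]/' o2.py
for b in .5 .8 1.1; do OMP_NUM_THREADS=1 timeout 300 python3 -u o2.py $b > o_$b.txt & done; wait; cat o_*.txt | grep -v "^-\?1 "; nproc
```

```text
0.5 2.483 j [ 0.307  0.195 -1.148 -1.01   0.342  2.761] w [-0.58 -0.7  -0.43] G [0.53  0.345 0.256] lip [0.526 0.34  0.222] z [ 0.75  0.59 -0.31] minC 0.223 q5 [0.335 0.192 0.336] q4 [0.209 0.152 0.381]
   e [62, 56, 45, 31, 17, 3, -8, -18, -25]
-0.5 2.515 j [ 0.51   0.216 -1.13  -1.029 -0.242 -2.774] w [-0.9  -0.03 -0.43] G [0.54  0.324 0.256] lip [0.534 0.324 0.222] z [ 0.92  0.24 -0.3 ] minC 0.223 q5 [0.3   0.261 0.335] q4 [0.184 0.196 0.378]
   e [61, 53, 41, 28, 14, 1, -9, -19, -25]
this script no longer has the robot
this script no longer has the robot
4Exception ignored in: <_io.TextIOWrapper mode='rw' encoding='UTF-8'>
Traceback (most recent call last):
BrokenPipeError: [Errno 32] Broken pipe
```

```bash
sed -i 's/^s=manip.get_state(); X=.*/s={"joint_pos":[.27,.062,-.952,-.478,.126,-.068]}; X=np.array([.5819,.3696,.0505,.1397,.1115,0,.159,.0812]); fk.SG=1/' opt.py
for b in .85 1.2; do timeout 260 python3 -u o2.py $b ; done
```

```text
0.85 1.69 j [ 0.133  0.444 -1.145 -1.069  0.846  2.619] w [-0.37 -0.83 -0.42] G [0.523 0.349 0.159] lip [0.52  0.342 0.125] z [ 0.47  0.82 -0.33] minC 0.133 q5 [0.4   0.135 0.245] q4 [0.28  0.119 0.314]
   e [59, 49, 36, 22, 9, -2, -13, -21, -25]
-0.85 2.532 j [ 0.469  0.205 -1.142 -1.039 -0.132 -2.797] w [-0.9  -0.09 -0.43] G [0.54  0.326 0.259] lip [0.534 0.325 0.225] z [ 0.9   0.31 -0.3 ] minC 0.225 q5 [0.305 0.245 0.337] q4 [0.186 0.185 0.38 ]
   e [61, 54, 42, 29, 15, 2, -9, -18, -25]
1.2 1.226 j [ 0.058  0.503 -0.937 -0.55   1.173  2.005] w [ 0.02 -0.9  -0.43] G [0.511 0.351 0.122] lip [0.511 0.345 0.088] z [ 0.19  0.93 -0.3 ] minC 0.088 q5 [0.461 0.108 0.2  ] q4 [0.374 0.103 0.309]
   e [43, 33, 23, 13, 3, -6, -14, -20, -25]
-1.2 1.347 j [ 0.767  0.658 -1.021 -1.181 -1.095 -2.197] w [-0.65  0.61 -0.45] G [0.532 0.304 0.123] lip [0.528 0.308 0.088] z [ 0.91 -0.36 -0.22] minC 0.079 q5 [0.296 0.398 0.18 ] q4 [0.207 0.313 0.246]
   e [48, 39, 29, 18, 8, -2, -11, -20, -26]
```

```bash
cat > pl.py <<'E'
from opt import *
from scipy.linalg import logm,expm
T=lambda a,b:np.r_[np.c_[a.as_matrix(),b],[[0,0,0,1]]]
def plan(Rt,pt,n,pr=True):
    s_,p,Rc=pose(); A=T(Rc,p); L=np.real(logm(np.linalg.inv(A)@T(Rt,pt)))
    rv=np.degrees([L[2,1],L[0,2],L[1,0]]); v=L[:3,3]; N=max(np.linalg.norm(v)/.05,np.linalg.norm(rv)/8.59)
    print("need",N.round(1),"row",np.round(np.r_[v,rv]/n,4).tolist())
    j=np.array(s_["joint_pos"])
    for k in range(n+1):
        B=A@expm(L*k/n); f=lambda x:np.r_[fk.fk(x,X)[0]-B[:3,3],.2*(fk.fk(x,X)[1].inv()*R.from_matrix(B[:3,:3])).as_rotvec()]
        r=least_squares(f,j); jn=r.x; I=info(jn)
        if pr and k%2==0: print(k,"j",jn.round(2),"d",np.abs(jn-j).max().round(2),"el",np.degrees(np.arcsin(I[2][2])).round(),"G",I[3].round(3),"lip",I[5].round(3),"minC",I[6][:,2].min().round(3),"err",r.cost.round(6))
        j=jn
from scipy.optimize import least_squares
E
python3 - <<'E'
from pl import *
J=np.array([.058,.503,-.937,-.55,1.173,-.07]); p,Rt=fk.fk(J,X); plan(Rt,p,10)
for a in np.linspace(-.8,2.3,14):
    J[5]=a; I=info(J); print(round(a,2),"el",np.degrees(np.arcsin(I[2][2])).round(),"w",I[2].round(2),"lip",I[5].round(3),"min",I[6][:,2].min().round(3))
E
```

```text
need 6.4 row [0.0106, -0.009, 0.0093, -5.0718, 0.815, 1.9047]
0 j [ 0.27  0.06 -0.95 -0.48  0.13 -0.07] d 0.0 el 75.0 G [0.564 0.274 0.249] lip [0.534 0.261 0.262] minC 0.188 err 0.0
2 j [ 0.19  0.12 -0.97 -0.51  0.37 -0.06] d 0.12 el 74.0 G [0.561 0.285 0.219] lip [0.546 0.256 0.231] minC 0.157 err 0.0
4 j [ 0.12  0.21 -0.98 -0.54  0.6  -0.05] d 0.11 el 68.0 G [0.555 0.299 0.19 ] lip [0.553 0.265 0.199] minC 0.127 err 0.0
6 j [ 0.08  0.3  -0.98 -0.56  0.8  -0.05] d 0.1 el 61.0 G [0.544 0.315 0.164] lip [0.552 0.282 0.168] minC 0.1 err 0.0
8 j [ 0.06  0.4  -0.96 -0.56  1.   -0.06] d 0.09 el 52.0 G [0.529 0.333 0.141] lip [0.543 0.301 0.14 ] minC 0.078 err 0.0
10 j [ 0.06  0.5  -0.94 -0.55  1.17 -0.07] d 0.09 el 44.0 G [0.511 0.352 0.122] lip [0.529 0.322 0.116] minC 0.06 err 0.0
-0.8 el 62.0 w [-0.06 -0.46  0.88] lip [0.506 0.318 0.127] min 0.058
-0.56 el 59.0 w [ 0.1  -0.5   0.86] lip [0.517 0.318 0.125] min 0.058
-0.32 el 53.0 w [ 0.24 -0.55  0.8 ] lip [0.525 0.32  0.121] min 0.059
-0.08 el 45.0 w [ 0.37 -0.61  0.7 ] lip [0.528 0.322 0.116] min 0.06
0.15 el 35.0 w [ 0.47 -0.67  0.58] lip [0.53  0.325 0.111] min 0.064
0.39 el 26.0 w [ 0.53 -0.73  0.44] lip [0.529 0.327 0.106] min 0.066
0.63 el 16.0 w [ 0.55 -0.78  0.28] lip [0.527 0.329 0.101] min 0.066
0.87 el 7.0 w [ 0.54 -0.83  0.12] lip [0.524 0.332 0.097] min 0.066
1.11 el -2.0 w [ 0.49 -0.87 -0.03] lip [0.52  0.335 0.093] min 0.067
1.35 el -10.0 w [ 0.4  -0.9  -0.17] lip [0.517 0.338 0.091] min 0.07
1.58 el -17.0 w [ 0.28 -0.91 -0.29] lip [0.514 0.341 0.089] min 0.076
1.82 el -22.0 w [ 0.14 -0.91 -0.38] lip [0.512 0.343 0.088] min 0.084
2.06 el -26.0 w [-0.01 -0.9  -0.44] lip [0.511 0.345 0.088] min 0.09
2.3 el -27.0 w [-0.18 -0.87 -0.46] lip [0.51  0.346 0.088] min 0.098
```

```bash
python3 - <<'E'
from pl import *
J=np.array([.058,.503,-.937,-.55,1.173,-.07]); p,Rt=fk.fk(J,X); plan(Rt,p+[-.01,.008,.004],10,False)
E
```

```text
need 6.4 row [0.0108, -0.0076, 0.0091, -5.0718, 0.815, 1.9047]
```

Request:
carry_out(rows=[[0.0108,-0.0076,0.0091,-5.07,0.81,1.9],[0.0108,-0.0076,0.0091,-5.07,0.81,1.9],[0.0108,-0.0076,0.0091,-5.07,0.81,1.9],[0.0108,-0.0076,0.0091,-5.07,0.81,1.9],[0.0108,-0.0076,0.0091,-5.07,0.81,1.9],[0.0108,-0.0076,0.0091,-5.07,0.81,1.9],[0.0108,-0.0076,0.0091,-5.07,0.81,1.9]])

```text
time: 5.3
ee_pos: [0.4731, 0.2038, 0.2181]
eef_rot: [0.349, -0.222, 0.812, 0.412]
wrist_force: [0.3, 0.2, -4.8]
opening: 0.776
```

```bash
python3 - <<'E'
from pl import *
st()
J=np.array([.058,.503,-.937,-.55,1.173,-.07]); p,Rt=fk.fk(J,X); plan(Rt,p+[-.01,.008,.004],4,False)
E
```

```text
t 5.3 j [ 0.07   0.345 -0.98  -0.567  0.919 -0.044] p [0.4731 0.2038 0.2181] F [ 0.3  0.2 -4.8] open 0.776
z head 65.0 inc 24.6 y [-0.648  0.562  0.514]
need 1.8 row [0.0083, -0.005, 0.0079, -3.5603, 0.6413, 1.3368]
```

Request:
carry_out(rows=[[0.0083,-0.005,0.0079,-3.56,0.64,1.34],[0.0083,-0.005,0.0079,-3.56,0.64,1.34],[0.0083,-0.005,0.0079,-3.56,0.64,1.34],[0.0083,-0.005,0.0079,-3.56,0.64,1.34],[0,0,0,0,0,0]])

```text
time: 5.8
ee_pos: [0.4757, 0.2164, 0.1673]
eef_rot: [0.279, -0.231, 0.772, 0.523]
wrist_force: [-0.2, -0.4, -4.2]
opening: 0.77
```

```bash
python3 - <<'E'
from pl import *
st(); s_=manip.get_state(); I=info(s_["joint_pos"]); print(I[3],I[6][:,2].min(),np.degrees(np.arcsin(I[2][2])))
o=[]
for n,w in (("scene",(slice(220,400),slice(60,300))),("top",(slice(130,310),slice(80,320)))):
    d=snap(n); o.append(cv2.resize(d["img"][w],None,fx=1.66,fy=1.66,interpolation=cv2.INTER_CUBIC))
cv2.imwrite("pics/c3.png",np.hstack(o))
E
```

```text
t 5.8 j [ 0.066  0.503 -0.958 -0.592  1.171 -0.039] p [0.4757 0.2164 0.1673] F [-0.2 -0.4 -4.2] open 0.77
z head 78.5 inc 17.3 y [-0.648  0.347  0.678]
[0.5042691  0.35524319 0.12267042] 0.06122385042881485 43.47918792435276
```

View pics/c3.png

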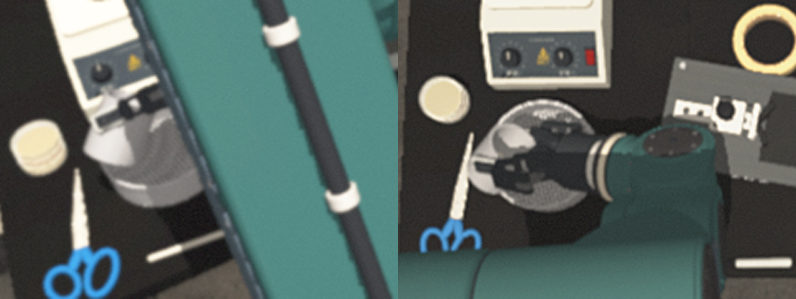

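The jar is held over the left half of the sieve, with its mouth at (515,140) tilted towards the sieve centre at (545,155) in the right crop. The sieve has not moved. I roll it to pour.

Request:
carry_out(rows=[[0,0,0,0,0,6],[0,0,0,0,0,6],[0,0,0,0,0,6],[0,0,0,0,0,5],[0,0,0,0,0,5],[0,0,0,0,0,5],[0,0,0,0,0,4],[0,0,0,0,0,4],[0,0,0,0,0,4],[0,0,0,0,0,4],[0,0,0,0,0,4],[0,0,0,0,0,4]])

```text
time: 7.1
ee_pos: [0.4776, 0.2129, 0.1804]
eef_rot: [0.006, 0.181, 0.789, 0.588]
wrist_force: [-0.3, -0.4, -3.7]
opening: 0.776
```

Request:
carry_out(rows=[[0,0,0,0,0,4],[0,0,0,0,0,4],[0,0,0,0,0,4],[0,0,0,0,0,4],[0,0,0,0,0,5],[0,0,0,0,0,5],[0,0,0,0,0,5],[0,0,0,0,0,6],[0,0,0,0,0,6],[0,0,0,0,0,6],[0,0,0,0,0,6],[0,0,0,0,0,6]])

```text
time: 8.3
ee_pos: [0.4788, 0.2096, 0.1933]
eef_rot: [-0.286, 0.57, 0.578, 0.509]
wrist_force: [0.4, -0.4, -3.9]
opening: 0.772
```

Request:
carry_out(rows=[[0,0,0,0,0,0],[0,0,0,0,0,0],[0,0,0,0,0,0],[0,0,0,0,0,0],[0,0,0,0,0,0],[0,0,0,0,0,0]])

```text
time: 8.9
ee_pos: [0.4789, 0.209, 0.1958]
eef_rot: [-0.281, 0.568, 0.58, 0.511]
wrist_force: [-0.1, 1.0, -2.5]
opening: 0.775
```

```bash
python3 - <<'E'
from pl import *
st(); s_=manip.get_state(); I=info(s_["joint_pos"]); print(I[3],I[6][:,2].min(),np.degrees(np.arcsin(I[2][2])))
E
```

```text
t 8.9 j [ 0.056  0.434 -0.961 -0.589  1.112  2.097] p [0.4789 0.209  0.1958] F [-0.1  1.  -2.5] open 0.775
z head 74.3 inc 18.6 y [ 0.947 -0.169  0.275]
[0.51728079 0.34446783 0.14803305] 0.11558728205913256 -24.117178180026123
```

```bash
python3 - <<'E'
from pl import *
s_,p,Rc=pose(); print("up 40mm in tool",(Rc.inv().apply([0,0,.04])).round(4))
Rt=tgt(-12.5,45.4); G=np.array([.538,-.033,.25])
plan(Rt,G-.149*Rt.as_matrix()[:,2],20)
E
```

```text
up 40mm in tool [ 0.0363  0.011  -0.0128]
need 14.5 row [-0.0073, -0.0025, -0.0135, 1.7723, -3.8853, -4.5444]
0 j [ 0.06  0.43 -0.96 -0.59  1.11  2.1 ] d 0.0 el -24.0 G [0.517 0.345 0.148] lip [0.517 0.338 0.114] minC 0.116 err 0.0
2 j [ 0.    0.38 -0.86 -0.15  1.03  1.67] d 0.2 el -14.0 G [0.506 0.307 0.124] lip [0.507 0.294 0.092] minC 0.085 err 0.0
4 j [-0.04  0.34 -0.8   0.11  0.91  1.35] d 0.15 el -3.0 G [0.5   0.265 0.106] lip [0.502 0.246 0.077] minC 0.062 err 0.0
6 j [-0.09  0.31 -0.77  0.24  0.77  1.11] d 0.11 el 8.0 G [0.498 0.22  0.096] lip [0.503 0.196 0.071] minC 0.048 err 0.0
8 j [-0.13  0.26 -0.75  0.31  0.64  0.92] d 0.09 el 20.0 G [0.5   0.174 0.094] lip [0.508 0.146 0.075] minC 0.045 err 0.0
10 j [-0.16  0.21 -0.74  0.34  0.5   0.75] d 0.08 el 31.0 G [0.505 0.128 0.101] lip [0.515 0.098 0.088] minC 0.045 err 0.0
12 j [-0.18  0.16 -0.74  0.33  0.38  0.6 ] d 0.08 el 43.0 G [0.512 0.085 0.116] lip [0.524 0.053 0.11 ] minC 0.055 err 0.0
14 j [-0.2   0.09 -0.75  0.3   0.26  0.45] d 0.07 el 55.0 G [0.52  0.046 0.14 ] lip [0.533 0.014 0.141] minC 0.077 err 0.0
16 j [-0.21  0.03 -0.76  0.25  0.16  0.31] d 0.07 el 67.0 G [0.527 0.013 0.171] lip [ 0.542 -0.018  0.179] minC 0.108 err 0.0
18 j [-0.21 -0.04 -0.78  0.18  0.07  0.16] d 0.07 el 78.0 G [ 0.534 -0.014  0.208] lip [ 0.549 -0.042  0.223] minC 0.148 err 0.0
20 j [-0.21 -0.11 -0.82  0.08 -0.01  0.01] d 0.08 el 90.0 G [ 0.538 -0.033  0.25 ] lip [ 0.547 -0.007  0.27 ] minC 0.195 err 0.0
```

Request:
carry_out(rows=[[0.018,0.0055,-0.0064,0,0,0],[0.0363,0.011,-0.0128,0,0,0],[0.0363,0.011,-0.0128,0,0,0],[0.0363,0.011,-0.0128,0,0,0],[0.018,0.0055,-0.0064,0,0,0]])

```text
time: 9.4
ee_pos: [0.4782, 0.2088, 0.3576]
eef_rot: [-0.282, 0.571, 0.58, 0.509]
wrist_force: [0.6, 0.5, -4.6]
opening: 0.772
```

```bash
python3 - <<'E'
from pl import *
st()
Rt=tgt(-12.5,45.4); G=np.array([.538,-.033,.27])
plan(Rt,G-.149*Rt.as_matrix()[:,2],20)
d=snap("scene"); cv2.imwrite("pics/s4.png",cv2.resize(d["img"][240:380,80:240],None,fx=2,fy=2))
E
```

```text
t 9.4 j [ 0.056  0.129 -0.709 -0.023  1.111  2.094] p [0.4782 0.2088 0.3576] F [ 0.6  0.5 -4.6] open 0.772
z head 74.5 inc 18.8 y [ 0.949 -0.169  0.267]
need 14.5 row [-0.0082, -0.0074, -0.0065, 1.7475, -3.8947, -4.5541]
0 j [ 0.06  0.13 -0.71 -0.02  1.11  2.1 ] d 0.0 el -24.0 G [0.516 0.345 0.309] lip [0.516 0.337 0.276] minC 0.277 err 0.0
2 j [ 0.03  0.13 -0.64  0.29  1.02  1.71] d 0.18 el -14.0 G [0.499 0.319 0.275] lip [0.5   0.306 0.243] minC 0.236 err 0.0
4 j [ 0.01  0.12 -0.61  0.47  0.89  1.43] d 0.13 el -3.0 G [0.488 0.287 0.245] lip [0.491 0.268 0.216] minC 0.2 err 0.0
6 j [-0.02  0.11 -0.6   0.55  0.75  1.2 ] d 0.11 el 8.0 G [0.482 0.25  0.22 ] lip [0.487 0.226 0.195] minC 0.172 err 0.0
8 j [-0.05  0.09 -0.61  0.58  0.61  1.01] d 0.09 el 20.0 G [0.481 0.208 0.202] lip [0.489 0.18  0.183] minC 0.152 err 0.0
10 j [-0.08  0.06 -0.62  0.57  0.48  0.84] d 0.08 el 31.0 G [0.485 0.164 0.192] lip [0.495 0.133 0.179] minC 0.135 err 0.0
12 j [-0.11  0.03 -0.64  0.53  0.35  0.68] d 0.08 el 43.0 G [0.492 0.119 0.19 ] lip [0.504 0.087 0.184] minC 0.129 err 0.0
14 j [-0.13 -0.01 -0.67  0.47  0.23  0.52] d 0.08 el 55.0 G [0.502 0.075 0.198] lip [0.515 0.043 0.198] minC 0.134 err 0.0
16 j [-0.16 -0.04 -0.7   0.38  0.13  0.35] d 0.08 el 67.0 G [0.513 0.034 0.214] lip [0.528 0.003 0.222] minC 0.151 err 0.0
18 j [-0.19 -0.09 -0.73  0.28  0.05  0.18] d 0.09 el 78.0 G [ 0.526 -0.003  0.238] lip [ 0.541 -0.03   0.253] minC 0.178 err 0.0
20 j [-0.21 -0.13 -0.77  0.15 -0.01  0.01] d 0.09 el 90.0 G [ 0.538 -0.033  0.27 ] lip [ 0.547 -0.007  0.29 ] minC 0.215 err 0.0
```

View pics/s4.png

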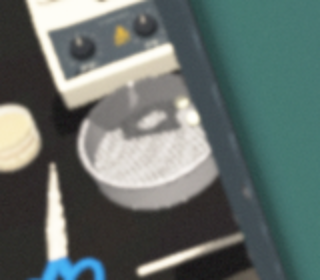

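Request:
carry_out(rows=[[0.0227,0.007,-0.008,0,0,0],[-0.0082,-0.0074,-0.0065,1.75,-3.89,-4.55],[-0.0082,-0.0074,-0.0065,1.75,-3.89,-4.55],[-0.0082,-0.0074,-0.0065,1.75,-3.89,-4.55],[-0.0082,-0.0074,-0.0065,1.75,-3.89,-4.55],[-0.0082,-0.0074,-0.0065,1.75,-3.89,-4.55],[-0.0082,-0.0074,-0.0065,1.75,-3.89,-4.55],[-0.0082,-0.0074,-0.0065,1.75,-3.89,-4.55],[-0.0082,-0.0074,-0.0065,1.75,-3.89,-4.55]])

```text
time: 10.35
ee_pos: [0.4376, 0.1233, 0.3386]
eef_rot: [-0.006, 0.43, 0.844, 0.32]
wrist_force: [-0.0, 0.1, -3.0]
opening: 0.774
```

```bash
python3 - <<'E'
from pl import *
st()
Rt=tgt(-12.5,45.4); G=np.array([.538,-.033,.26])
plan(Rt,G-.149*Rt.as_matrix()[:,2],12)
E
```

```text
t 10.35 j [-0.047  0.064 -0.572  0.643  0.591  0.985] p [0.4376 0.1233 0.3386] F [-0.   0.1 -3. ] open 0.774
z head 64.1 inc 52.7 y [0.73  0.425 0.535]
need 8.5 row [-0.0076, -0.0084, -0.0039, 1.7, -3.8262, -4.4096]
0 j [-0.05  0.06 -0.57  0.64  0.59  0.99] d 0.0 el 22.0 G [0.477 0.205 0.22 ] lip [0.485 0.176 0.202] minC 0.169 err 0.0
2 j [-0.07  0.04 -0.6   0.61  0.46  0.83] d 0.08 el 33.0 G [0.48  0.163 0.206] lip [0.491 0.132 0.194] minC 0.149 err 0.0
4 j [-0.1   0.01 -0.63  0.56  0.33  0.67] d 0.08 el 44.0 G [0.488 0.12  0.2  ] lip [0.5   0.088 0.195] minC 0.139 err 0.0
6 j [-0.12 -0.02 -0.66  0.48  0.22  0.51] d 0.08 el 56.0 G [0.498 0.077 0.203] lip [0.512 0.045 0.204] minC 0.139 err 0.0
8 j [-0.15 -0.05 -0.7   0.38  0.12  0.35] d 0.08 el 67.0 G [0.511 0.036 0.214] lip [0.525 0.006 0.222] minC 0.151 err 0.0
10 j [-0.18 -0.08 -0.75  0.26  0.05  0.18] d 0.09 el 79.0 G [ 0.524 -0.001  0.233] lip [ 0.539 -0.028  0.248] minC 0.173 err 0.0
12 j [-0.21 -0.12 -0.79  0.12 -0.01  0.01] d 0.09 el 90.0 G [ 0.538 -0.033  0.26 ] lip [ 0.547 -0.007  0.28 ] minC 0.205 err 0.0
```

The partial scene view shows balls in the right part of the sieve, at about (185,110) in the crop. I'll confirm the count from the top view once the arm is clear.

Request:
carry_out(rows=[[-0.0076,-0.0084,-0.0039,1.7,-3.83,-4.41],[-0.0076,-0.0084,-0.0039,1.7,-3.83,-4.41],[-0.0076,-0.0084,-0.0039,1.7,-3.83,-4.41],[-0.0076,-0.0084,-0.0039,1.7,-3.83,-4.41],[-0.0076,-0.0084,-0.0039,1.7,-3.83,-4.41],[-0.0076,-0.0084,-0.0039,1.7,-3.83,-4.41],[-0.0076,-0.0084,-0.0039,1.7,-3.83,-4.41],[-0.0076,-0.0084,-0.0039,1.7,-3.83,-4.41],[-0.0076,-0.0084,-0.0039,1.7,-3.83,-4.41],[-0.0076,-0.0084,-0.0039,1.7,-3.83,-4.41],[-0.0076,-0.0084,-0.0039,1.7,-3.83,-4.41],[-0.0076,-0.0084,-0.0039,1.7,-3.83,-4.41]])

```text
time: 11.55
ee_pos: [0.4323, -0.0156, 0.3528]
eef_rot: [0.382, 0.082, 0.919, -0.057]
wrist_force: [0.5, -0.7, -4.2]
opening: 0.775
```

```bash
python3 - <<'E'
from pl import *
st(); s_=manip.get_state(); I=info(s_["joint_pos"]); print("G",I[3],"w",I[2].round(3))
d=snap("top"); 
o=np.hstack([cv2.resize(d["img"][175:265,120:215],None,fx=4,fy=4,interpolation=cv2.INTER_CUBIC),cv2.resize(d["img"][160:280,240:400],None,fx=2.6,fy=3,interpolation=cv2.INTER_CUBIC)])
cv2.imwrite("pics/t5.png",o)
Rt=tgt(-12.5,45.4); G=np.array([.538,-.033,.15]); plan(Rt,G-.149*Rt.as_matrix()[:,2],4,False)
E
```

```text
t 11.55 j [-0.222 -0.109 -0.838  0.048 -0.011 -0.048] p [ 0.4323 -0.0156  0.3528] F [ 0.5 -0.7 -4.2] open 0.775
z head -13.6 inc 44.5 y [ 0.195  0.98  -0.042]
G [ 0.53533337 -0.0404994   0.24821793] w [-0.004  0.049  0.999]
need 2.0 row [0.0169, 0.0022, 0.0176, -0.2388, 0.292, 0.7116]
```

View pics/t5.png

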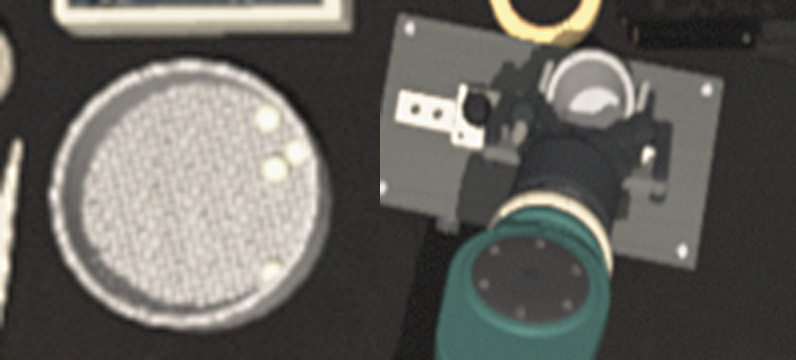

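The top view shows all four balls in the sieve, at (268,118), (297,152), (275,168) and (271,273) in the crop, and the jar empty over the bay. Its rim is at about top (321,192).

```bash
python3 - <<'E'
from pl import *
s_=manip.get_state(); I=info(s_["joint_pos"]); d=snap("top"); print("M",I[4],proj(d,I[4]))
im=I[4][2]; print("seen",atz(d,320.8,192.7,im), atz(d,320.8,190,im))
P=np.array([proj(d,I[4]+.033*np.array([np.cos(t),np.sin(t),0])) for t in np.linspace(0,6.28,60)]); print("rim bbox pred",P.min(0),P.max(0),"seen x",240+(545-380)/2.6,240+(636-380)/2.6,"top",160+49/3)
E
```

```text
M [ 0.53587604 -0.04057764  0.27029838] [321.90662125 190.29038498]
seen [ 0.53111798 -0.0383867   0.27029838] [ 0.53647907 -0.03842927  0.27029838]
rim bbox pred [304.95886288 173.74391104] [338.87173124 206.95127678] seen x 303.46153846153845 338.46153846153845 top 176.33333333333334
```

```bash
python3 - <<'E'
from pl import *
Rt=tgt(-12.5,45.4); G=np.array([.5413,-.0351,.20]); plan(Rt,G-.149*Rt.as_matrix()[:,2],2,False)
E
```

```text
need 1.0 row [0.0144, 0.0027, 0.0188, -0.393, 0.4241, 1.214]
```

Request:
carry_out(rows=[[0.0144,0.0027,0.0188,-0.39,0.42,1.21],[0.0144,0.0027,0.0188,-0.39,0.42,1.21],[0,0,0,0,0,0]])

```text
time: 11.95
ee_pos: [0.4387, -0.0119, 0.3032]
eef_rot: [0.374, 0.104, 0.921, -0.037]
wrist_force: [0.3, 0.3, -3.6]
opening: 0.774
```

```bash
python3 - <<'E'
from pl import *
s_=manip.get_state(); st(); I=info(s_["joint_pos"]); print("G",I[3],"w",I[2].round(3))
Rt=tgt(-12.5,45.4); G=np.array([.5413,-.0351,.122]); plan(Rt,G-.149*Rt.as_matrix()[:,2],4)
E
```

```text
t 11.95 j [-0.213 -0.024 -0.921 -0.097  0.001  0.012] p [ 0.4387 -0.0119  0.3032] F [ 0.3  0.3 -3.6] open 0.774
z head -12.1 inc 45.8 y [0.219 0.976 0.009]
G [ 0.54001253 -0.03365995  0.19627822] w [ 0.007 -0.005  1.   ]
need 1.5 row [0.013, -0.0002, 0.0135, 0.0635, -0.1079, -0.1239]
0 j [-0.21 -0.02 -0.92 -0.1   0.    0.01] d 0.0 el 89.0 G [ 0.54  -0.034  0.196] lip [ 0.563 -0.05   0.217] minC 0.142 err 0.0
2 j [-0.21  0.05 -1.   -0.25 -0.    0.01] d 0.08 el 90.0 G [ 0.541 -0.034  0.159] lip [ 0.569 -0.034  0.18 ] minC 0.104 err 0.0
4 j [-0.21  0.14 -1.08 -0.42 -0.    0.  ] d 0.09 el 90.0 G [ 0.541 -0.035  0.122] lip [ 0.551 -0.009  0.142] minC 0.067 err 0.0
```

Request:
carry_out(rows=[[0.013,-0.0002,0.0135,0.06,-0.11,-0.12],[0.013,-0.0002,0.0135,0.06,-0.11,-0.12],[0.013,-0.0002,0.0135,0.06,-0.11,-0.12],[0.013,-0.0002,0.0135,0.06,-0.11,-0.12],[0,0,0,0,0,0]])

```text
time: 12.45
ee_pos: [0.4401, -0.011, 0.2273]
eef_rot: [0.375, 0.102, 0.921, -0.038]
wrist_force: [0.2, 0.5, -3.2]
opening: 0.774
```

```bash
python3 - <<'E'
from pl import *
s_=manip.get_state(); st(); I=info(s_["joint_pos"]); print("G",I[3],"w",I[2].round(3))
Rt=tgt(-12.5,45.4); G=np.array([.5413,-.0351,.1117]); plan(Rt,G-.149*Rt.as_matrix()[:,2],2)
E
```

```text
t 12.45 j [-0.21   0.138 -1.073 -0.413 -0.     0.01 ] p [ 0.4401 -0.011   0.2273] F [ 0.2  0.5 -3.2] open 0.774
z head -12.1 inc 45.7 y [0.216 0.976 0.007]
G [ 0.54166671 -0.03279106  0.12067517] w [ 0.006 -0.002  1.   ]
need 0.2 row [0.0035, -0.0008, 0.0032, 0.1433, -0.167, -0.1287]
0 j [-0.21  0.14 -1.07 -0.41 -0.    0.01] d 0.0 el 90.0 G [ 0.542 -0.033  0.121] lip [ 0.568 -0.043  0.141] minC 0.066 err 0.0
2 j [-0.21  0.16 -1.1  -0.47 -0.    0.  ] d 0.03 el 90.0 G [ 0.541 -0.035  0.112] lip [ 0.551 -0.009  0.132] minC 0.057 err 0.0
```

Down gently in small steps until it touches.

Request:
carry_out(rows=[[0.0035,-0.001,0.0032,0.14,-0.17,-0.13],[0.0028,-0.001,0.0028,0.14,-0.17,-0.13],[0,0,0,0,0,0]])

```text
time: 12.75
ee_pos: [0.4404, -0.0129, 0.2201]
eef_rot: [0.378, 0.101, 0.919, -0.041]
wrist_force: [0.1, 0.5, -3.0]
opening: 0.77
```

Request:
carry_out(rows=[[0.0008,0,0.0008,0,0,0],[0.0008,0,0.0008,0,0,0]])

```text
time: 12.95
ee_pos: [0.4408, -0.013, 0.2188]
eef_rot: [0.379, 0.101, 0.919, -0.041]
wrist_force: [0.0, 0.6, -3.3]
opening: 0.775
```

```bash
python3 - <<'E'
from pl import *
s_=manip.get_state(); st(); I=info(s_["joint_pos"]); print("G",I[3],"w",I[2].round(3))
E
```

```text
t 12.95 j [-0.214  0.163 -1.094 -0.468 -0.002  0.003] p [ 0.4408 -0.013   0.2188] F [ 0.   0.6 -3.3] open 0.775
z head -12.4 inc 45.2 y [0.216 0.976 0.001]
G [ 0.54320741 -0.03555306  0.11314987] w [-0.002  0.005  1.   ]
```

Request:
carry_out(rows=[[0.001,0,0.001,0,0,0],[0.001,0,0.001,0,0,0]])

```text
time: 13.15
ee_pos: [0.4409, -0.013, 0.2163]
eef_rot: [0.379, 0.101, 0.919, -0.041]
wrist_force: [-0.3, 0.5, -3.3]
opening: 0.772
```

Request:
carry_out(rows=[[0.0008,0,0.0008,0,0,0],[0.0008,0,0.0008,0,0,0]])

```text
time: 13.35
ee_pos: [0.4412, -0.0131, 0.2143]
eef_rot: [0.38, 0.101, 0.919, -0.041]
wrist_force: [-4.6, -0.5, 9.8]
opening: 0.779
```

Request:
carry_out(rows=[[0.0008,0,0.0008,0,0,0]])

```text
time: 13.45
ee_pos: [0.4417, -0.0132, 0.2139]
eef_rot: [0.381, 0.101, 0.918, -0.041]
wrist_force: [-14.7, 1.1, 23.9]
opening: 0.774
```

Request:
carry_out(rows=[[-0.001,0,-0.001,0,0,0],[0,0,0,0,0,0]])

```text
time: 13.65
ee_pos: [0.4418, -0.0132, 0.2155]
eef_rot: [0.381, 0.101, 0.918, -0.041]
wrist_force: [0.2, -0.1, -3.0]
opening: 0.776
```

Request:
carry_out(rows=[[0,0,0,0,0,0],[0,0,0,0,0,0],[0,0,0,0,0,0],[0,0,0,0,0,0]], claw=0.085)

```text
time: 14.05
ee_pos: [0.4424, -0.0134, 0.216]
eef_rot: [0.382, 0.101, 0.918, -0.041]
wrist_force: [0.5, 0.2, 0.5]
opening: 0.991
```

```bash
python3 - <<'E'
from pl import *
s_=manip.get_state(); st(); I=info(s_["joint_pos"]); print("G",I[3],"w",I[2].round(3))
E
```

```text
t 14.05 j [-0.214  0.175 -1.102 -0.495 -0.002  0.004] p [ 0.4424 -0.0134  0.216 ] F [0.5 0.2 0.5] open 0.991
z head -12.4 inc 44.8 y [0.216 0.976 0.001]
G [ 0.54563218 -0.03609545  0.1110882 ] w [-0.009  0.006  1.   ]
```

Request:
carry_out(rows=[[0,0,-0.015,0,0,0],[0,0,-0.03,0,0,0],[0,0,-0.03,0,0,0],[-0.01,0,-0.03,0,0,0],[-0.015,0,-0.02,0,0,0]])

```text
time: 14.55
ee_pos: [0.3702, 0.0024, 0.3216]
eef_rot: [0.379, 0.101, 0.919, -0.041]
wrist_force: [1.5, -0.2, 0.2]
opening: 0.995
```

```bash
python3 - <<'E'
from pl import *
st()
Rt=tgt(79.2,90); G=np.array([.556,.060,.20]); plan(Rt,G-.155*Rt.as_matrix()[:,2],16)
d=snap("top"); cv2.imwrite("pics/t6.png",cv2.resize(d["img"][150:260,230:390],None,fx=4,fy=4,interpolation=cv2.INTER_CUBIC))
E
```

```text
t 14.55 j [-0.214 -0.189 -0.991 -0.014 -0.002  0.004] p [0.3702 0.0024 0.3216] F [ 1.5 -0.2  0.2] open 0.995
z head -12.4 inc 45.2 y [0.217 0.976 0.001]
need 11.6 row [-0.0129, -0.0042, 0.0035, -2.2272, 2.1679, -5.4127]
0 j [-0.21 -0.19 -0.99 -0.01 -0.    0.  ] d 0.0 el 90.0 G [ 0.473 -0.02   0.216] lip [0.463 0.006 0.236] minC 0.161 err 0.0
2 j [-0.26 -0.15 -0.88  0.15  0.1  -0.22] d 0.11 el 84.0 G [ 0.488 -0.019  0.22 ] lip [0.511 0.001 0.238] minC 0.163 err 0.0
4 j [-0.27 -0.1  -0.76  0.31  0.15 -0.43] d 0.1 el 78.0 G [ 0.504 -0.014  0.223] lip [0.526 0.009 0.237] minC 0.163 err 0.0
6 j [-0.26 -0.03 -0.63  0.48  0.18 -0.63] d 0.1 el 72.0 G [ 0.519 -0.007  0.225] lip [0.54  0.019 0.235] minC 0.163 err 0.0
8 j [-0.23  0.04 -0.51  0.63  0.17 -0.81] d 0.09 el 66.0 G [0.532 0.004 0.224] lip [0.55  0.032 0.231] minC 0.161 err 0.0
10 j [-0.19  0.12 -0.38  0.78  0.15 -0.98] d 0.08 el 60.0 G [0.542 0.016 0.222] lip [0.558 0.046 0.226] minC 0.158 err 0.0
12 j [-0.15  0.2  -0.27  0.92  0.11 -1.14] d 0.08 el 55.0 G [0.55  0.03  0.218] lip [0.563 0.062 0.219] minC 0.154 err 0.0
14 j [-0.09  0.27 -0.16  1.05  0.06 -1.28] d 0.07 el 50.0 G [0.555 0.045 0.213] lip [0.565 0.078 0.21 ] minC 0.15 err 0.0
16 j [-0.04  0.34 -0.07  1.16  0.   -1.42] d 0.07 el 45.0 G [0.556 0.06  0.206] lip [0.562 0.094 0.201] minC 0.144 err 0.0
```

View pics/t6.png

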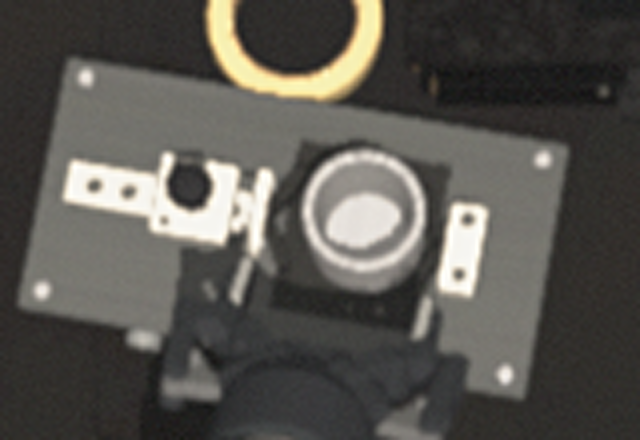

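The top view shows the jar standing upright in the bay, rim centre at top (320.8,202.3), and the knob at (277.3,195.8). Next comes the knob.

Request:
carry_out(rows=[[-0.0129,-0.0042,0.0025,-2.23,2.17,-5.41],[-0.0129,-0.0042,0.0025,-2.23,2.17,-5.41],[-0.0129,-0.0042,0.0025,-2.23,2.17,-5.41],[-0.0129,-0.0042,0.0025,-2.23,2.17,-5.41],[-0.0129,-0.0042,0.0025,-2.23,2.17,-5.41],[-0.0129,-0.0042,0.0025,-2.23,2.17,-5.41],[-0.0129,-0.0042,0.0025,-2.23,2.17,-5.41],[-0.0129,-0.0042,0.0025,-2.23,2.17,-5.41],[-0.0129,-0.0042,0.0025,-2.23,2.17,-5.41],[-0.0129,-0.0042,0.0025,-2.23,2.17,-5.41]], claw=0.055)

```text
time: 15.6
ee_pos: [0.4937, -0.0032, 0.3812]
eef_rot: [0.155, -0.406, 0.9, -0.019]
wrist_force: [-0.0, -1.3, 0.2]
opening: 0.647
```

```bash
python3 - <<'E'
from pl import *
st(); d=snap("top"); J=atz(d,320.75,202.25,.132); print("jar",J); o=np.array([.5457,.0058,0]);y=np.array([.1878,.9822,0]);x=np.array([.9822,-.1878,0]); print("in shaker",(J-o)@x,(J-o)@y)
print("knob",atz(d,277.25,195.75,.126))
Rt=tgt(79.2,90); G=np.array([.556,.060,.20]); plan(Rt,G-.155*Rt.as_matrix()[:,2],6,False)
E
```

```text
t 15.6 j [-0.206  0.105 -0.347  0.842  0.151 -1.033] p [ 0.4937 -0.0032  0.3812] F [-0.  -1.3  0.2] open 0.647
z head 17.3 inc 72.0 y [-0.726  0.669 -0.16 ]
jar [ 0.54014846 -0.03528439  0.132     ]
in shaker 0.002262923999350361 -0.04139566926017141
knob [0.55695982 0.05983549 0.126     ]
need 4.1 row [-0.0134, -0.004, 0.0065, -2.1817, 2.0648, -4.9988]
```

Request:
carry_out(rows=[[-0.0134,-0.004,0.0065,-2.18,2.06,-5.0],[-0.0134,-0.004,0.0065,-2.18,2.06,-5.0],[-0.0134,-0.004,0.0065,-2.18,2.06,-5.0],[-0.0134,-0.004,0.0065,-2.18,2.06,-5.0],[-0.0134,-0.004,0.0065,-2.18,2.06,-5.0],[-0.0134,-0.004,0.0065,-2.18,2.06,-5.0],[0,0,0,0,0,0]])

```text
time: 16.35
ee_pos: [0.562, 0.0595, 0.3534]
eef_rot: [-0.004, -0.641, 0.767, 0.0]
wrist_force: [-0.4, 0.3, 0.1]
opening: 0.644
```

```bash
python3 - <<'E'
from pl import *
st(); Rt=tgt(79.2,90); G=np.array([.556,.060,.16]); plan(Rt,G-.155*Rt.as_matrix()[:,2],2,False)
E
```

```text
t 16.35 j [-0.038  0.354 -0.055  1.168 -0.005 -1.43 ] p [0.562  0.0595 0.3534] F [-0.4  0.3  0.1] open 0.644
z head -142.2 inc 89.6 y [-0.984  0.178  0.005]
need 0.8 row [0.0003, 0.003, 0.0192, 0.1338, -0.1504, 0.282]
```

Request:
carry_out(rows=[[0.0003,0.003,0.0192,0.13,-0.15,0.28],[0.0003,0.003,0.0192,0.13,-0.15,0.28],[0,0,0,0,0,0]])

```text
time: 16.65
ee_pos: [0.5554, 0.0591, 0.3139]
eef_rot: [0.003, -0.634, 0.774, -0.001]
wrist_force: [-1.0, -0.1, 0.4]
opening: 0.643
```

```bash
python3 - <<'E'
from pl import *
st(); Rt=tgt(79.2,90); G=np.array([.556,.060,.116]); plan(Rt,G-.155*Rt.as_matrix()[:,2],4,False)
E
```

```text
t 16.65 j [-0.04   0.36  -0.157  1.048  0.003 -1.413] p [0.5554 0.0591 0.3139] F [-1.  -0.1  0.4] open 0.643
z head 22.4 inc 89.7 y [-0.98   0.197 -0.005]
need 0.9 row [-0.0002, -0.0001, 0.0107, -0.073, 0.0482, -0.1426]
```

Request:
carry_out(rows=[[0,0,0.0107,-0.07,0.05,-0.14],[0,0,0.0107,-0.07,0.05,-0.14],[0,0,0.0107,-0.07,0.05,-0.14],[0,0,0.0107,-0.07,0.05,-0.14],[0,0,0,0,0,0]])

```text
time: 17.15
ee_pos: [0.5558, 0.0581, 0.2698]
eef_rot: [0.002, -0.636, 0.772, -0.001]
wrist_force: [-0.7, 0.6, 0.2]
opening: 0.646
```

```bash
python3 - <<'E'
from pl import *
st()
o=[]
for n,w in (("scene",(slice(190,290),slice(210,330))),("top",(slice(150,250),slice(240,360)))):
    d=snap(n); o.append(cv2.resize(d["img"][w],None,fx=3.3,fy=3.3,interpolation=cv2.INTER_CUBIC))
cv2.imwrite("pics/c7.png",np.hstack(o))
E
```

```text
t 17.15 j [-4.200e-02  3.930e-01 -2.340e-01  9.400e-01  1.000e-03 -1.419e+00] p [0.5558 0.0581 0.2698] F [-0.7  0.6  0.2] open 0.646
z head 4.1 inc 89.7 y [-0.981  0.192 -0.004]
```

View pics/c7.png

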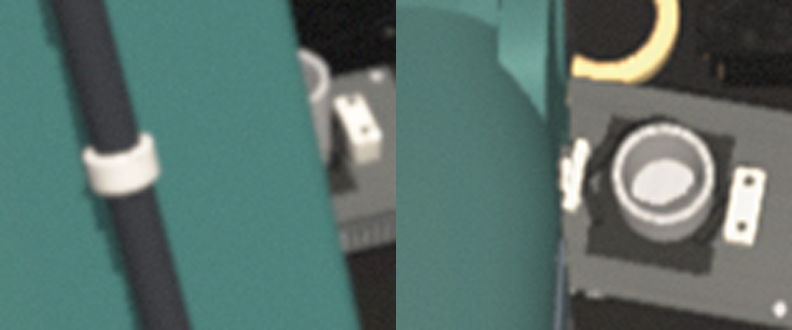

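The arm hides the knob. The jar and fixed jaw show undisturbed, with the jar rim at (663,178) in the right crop. I close on the knob and check by opening and force.

Request:
carry_out(rows=[[-0.0015,0,0,0,0,0]])

```text
time: 17.35
ee_pos: [0.5566, 0.0595, 0.2714]
eef_rot: [0.003, -0.636, 0.772, -0.002]
wrist_force: [-0.8, -0.3, -0.8]
opening: 0.649
```

Request:
carry_out(rows=[[0,0,0,0,0,0],[0,0,0,0,0,0],[0,0,0,0,0,0],[0,0,0,0,0,0],[0,0,0,0,0,0],[0,0,0,0,0,0]], claw=0.01, grip_force=60)

```text
time: 17.95
ee_pos: [0.5548, 0.0603, 0.2725]
eef_rot: [0.002, -0.636, 0.772, -0.001]
wrist_force: [-0.1, -0.1, -3.6]
opening: 0.266
```

```bash
python3 - <<'E'
from pl import *
st()
E
```

```text
t 17.95 j [-3.800e-02  3.900e-01 -2.310e-01  9.470e-01  1.000e-03 -1.416e+00] p [0.5548 0.0603 0.2725] F [-0.1 -0.1 -3.6] open 0.266
z head 10.8 inc 89.8 y [-0.982  0.191 -0.003]
```

Request:
carry_out(rows=[[0,0,-0.003,0,0,0],[0,0,-0.003,0,0,0]])

```text
time: 18.15
ee_pos: [0.5548, 0.0602, 0.2782]
eef_rot: [0.001, -0.636, 0.772, -0.001]
wrist_force: [1.8, -0.2, -8.3]
opening: 0.263
```

Request:
carry_out(rows=[[0,0,-0.003,0,0,0],[0,0,-0.001,0,0,0]])

```text
time: 18.35
ee_pos: [0.5549, 0.0602, 0.2825]
eef_rot: [0.001, -0.636, 0.772, -0.0]
wrist_force: [0.5, -0.3, -8.6]
opening: 0.261
```

Request:
carry_out(rows=[[0,0,0,0,0,0]])

```text
time: 18.45
ee_pos: [0.5549, 0.0602, 0.2826]
eef_rot: [0.001, -0.636, 0.772, -0.001]
wrist_force: [2.1, -0.5, -9.4]
opening: 0.266
```

Request:
carry_out(rows=[[0.005,0,0,0,0,0],[0.005,0,0,0,0,0]])

```text
time: 18.65
ee_pos: [0.553, 0.0504, 0.2825]
eef_rot: [0.002, -0.636, 0.772, -0.0]
wrist_force: [1.9, 2.0, -9.1]
opening: 0.263
```

Request:
carry_out(rows=[[0.004,0,0,0,0,0]])

```text
time: 18.75
ee_pos: [0.5521, 0.046, 0.2824]
eef_rot: [0.002, -0.636, 0.772, -0.0]
wrist_force: [1.5, 2.0, -8.0]
opening: 0.261
```

```bash
cat >> h.py <<'E'
def kn():
    s,p,Rc=pose(); st(); d=p-np.array([.5549,.0602,.2722]); print("slide",-(d@[.1878,.9822,0]).round(5),"side",(d@[.9822,-.1878,0]).round(5),"lift",d[2].round(5),"Fshaker",(s["wrist_force"]@np.array([.9822,-.1878,0])).round(1),(s["wrist_force"]@np.array([.1878,.9822,0])).round(1))
E
python3 -c "
from h import *
kn()"
```

```text
t 18.75 j [-0.064  0.376 -0.223  0.969  0.002 -1.443] p [0.5521 0.046  0.2824] F [ 1.5  2.  -8. ] open 0.261
z head 35.1 inc 89.8 y [-0.982  0.19  -0.002]
slide 0.01442 side -4e-05 lift 0.01017 Fshaker 1.1 2.3
```

Request:
carry_out(rows=[[0.003,0,0,0,0,0],[0.0026,0,0,0,0,0]])

```text
time: 18.95
ee_pos: [0.551, 0.0401, 0.2824]
eef_rot: [0.002, -0.636, 0.772, 0.001]
wrist_force: [2.7, 8.5, -8.6]
opening: 0.264
```

```bash
python3 -c "
from h import *
kn()"
```

```text
t 18.95 j [-0.076  0.373 -0.228  0.967  0.004 -1.455] p [0.551  0.0401 0.2824] F [ 2.7  8.5 -8.6] open 0.264
z head 51.8 inc 89.7 y [-0.982  0.191 -0.002]
slide 0.02051 side -4e-05 lift 0.01015 Fshaker 1.1 8.9
```

Request:
carry_out(rows=[[0,0,0.002,0,0,0],[0,0,0.0015,0,0,0]])

```text
time: 19.15
ee_pos: [0.5509, 0.0398, 0.2789]
eef_rot: [0.003, -0.636, 0.772, 0.001]
wrist_force: [1.6, 4.3, -7.9]
opening: 0.265
```

```bash
python3 -c "
from h import *
kn()"
```

```text
t 19.15 j [-0.077  0.376 -0.234  0.958  0.006 -1.456] p [0.5509 0.0398 0.2789] F [ 1.6  4.3 -7.9] open 0.265
z head 58.7 inc 89.6 y [-0.982  0.191 -0.002]
slide 0.0208 side -8e-05 lift 0.00674 Fshaker 0.7 4.5
```

Request:
carry_out(rows=[[0,0,0.002,0,0,0],[0,0,0.002,0,0,0]])

```text
time: 19.35
ee_pos: [0.5509, 0.0397, 0.2749]
eef_rot: [0.004, -0.636, 0.772, 0.001]
wrist_force: [1.8, 3.9, -7.5]
opening: 0.266
```

Request:
carry_out(rows=[[0,0,0.001,0,0,0],[0,0,0.001,0,0,0]])

```text
time: 19.55
ee_pos: [0.5509, 0.0397, 0.2727]
eef_rot: [0.004, -0.636, 0.772, 0.002]
wrist_force: [1.6, 4.0, -7.2]
opening: 0.26
```

```bash
python3 -c "
from h import *
kn()"
```

```text
t 19.55 j [-0.077  0.381 -0.245  0.942  0.007 -1.456] p [0.5509 0.0397 0.2727] F [ 1.6  4.  -7.2] open 0.26
z head 61.0 inc 89.5 y [-0.982  0.191 -0.003]
slide 0.02091 side -9e-05 lift 0.00048 Fshaker 0.8 4.2
```

Still lifted slightly, as the spring is still pulling at 7 N. I lower until the spring load vanishes.

Request:
carry_out(rows=[[0,0,0.0006,0,0,0]])

```text
time: 19.65
ee_pos: [0.551, 0.0397, 0.2724]
eef_rot: [0.004, -0.636, 0.772, 0.001]
wrist_force: [-2.2, 5.0, 5.0]
opening: 0.267
```

Request:
carry_out(rows=[[0,0,0.0005,0,0,0]])

```text
time: 19.75
ee_pos: [0.5509, 0.0398, 0.2724]
eef_rot: [0.004, -0.636, 0.772, 0.001]
wrist_force: [-2.2, 4.3, 4.6]
opening: 0.263
```

Request:
carry_out(rows=[[0,0,0.0005,0,0,0]])

```text
time: 19.85
ee_pos: [0.5508, 0.0399, 0.2724]
eef_rot: [0.004, -0.636, 0.772, 0.001]
wrist_force: [-1.4, 5.1, 1.7]
opening: 0.264
```

Request:
carry_out(rows=[[0,0,0.001,0,0,0],[0,0,0.001,0,0,0]])

```text
time: 20.05
ee_pos: [0.5507, 0.04, 0.2723]
eef_rot: [0.005, -0.636, 0.771, 0.001]
wrist_force: [-4.7, 5.1, 11.2]
opening: 0.261
```

```bash
python3 - <<'E'
from h import *
kn()
o=[]
for n,w in (("scene",(slice(190,290),slice(230,350))),("top",(slice(150,250),slice(240,360)))):
    d=snap(n); o.append(cv2.resize(d["img"][w],None,fx=3.3,fy=3.3,interpolation=cv2.INTER_CUBIC))
cv2.imwrite("pics/c8.png",np.hstack(o)); kn()
E
```

```text
t 20.05 j [-0.077  0.379 -0.248  0.936  0.008 -1.456] p [0.5507 0.04   0.2723] F [-4.7  5.1 11.2] open 0.261
z head 45.4 inc 89.4 y [-0.982  0.19  -0.006]
slide 0.02066 side -0.00036 lift 0.00012 Fshaker -5.5 4.1
t 20.15 j [-0.077  0.379 -0.248  0.936  0.008 -1.456] p [0.5506 0.04   0.2723] F [-4.2  4.   9.4] open 0.269
z head 45.1 inc 89.4 y [-0.982  0.19  -0.006]
slide 0.02067 side -0.00039 lift 0.00015 Fshaker -4.9 3.2
```

View pics/c8.png

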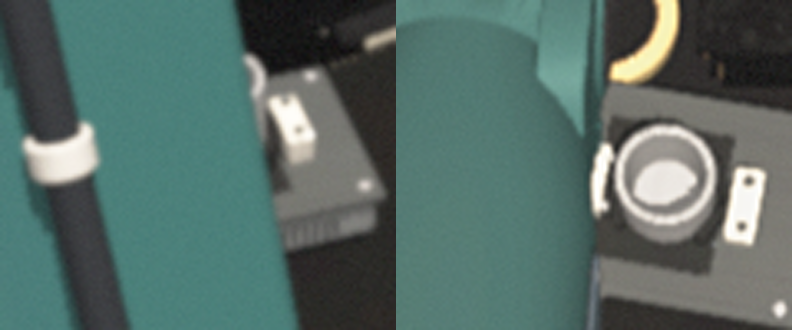

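The sliding jaw now touches the jar (rim at (666,178), moved about 1 px towards the fixed jaw), which stands upright. I hand the job in.

```bash
python3 - <<'E'
from h import *
d=snap("top"); J=atz(d,321.8,203.9,.132); o=np.array([.5457,.0058,0]); print("jar in shaker",(J-o)@[.9822,-.1878,0],(J-o)@[.1878,.9822,0]); kn()
print(manip.finish_job())
E
```

```text
jar in shaker -0.0009222266185092403 -0.04429517138401087
t 20.2 j [-0.077  0.379 -0.248  0.936  0.008 -1.456] p [0.5506 0.04   0.2723] F [-4.2  4.4  9.5] open 0.267
z head 45.2 inc 89.4 y [-0.982  0.19  -0.006]
slide 0.02066 side -0.00038 lift 0.00013 Fshaker -5.0 3.5
the job is handed in; nothing more can be done
None
```

I tipped the four balls into the sieve, stood the jar in the bay and released it. I then moved the clamp one hole towards the jar with the pin down, and handed the job in at 20.2 s while still holding the knob.

- **Balls:** a top view after the pour showed all four in the sieve and the jar empty.
- **Jar:** it stands at shaker (−0.9, −44.3) mm, against the −45 mm clamped position. The slide took about 9 N, in line with the 2 N friction plus roughly 6 N from the jaw spring.
- **Pin:** the knob moved 20.7 mm, within the 1 mm pin play. It came back to 0.1 mm of its starting height against a hard stop, with the arm still pressing down about 9 N.
- **Not confirmed by camera:** the arm hid the knob, so the pin being home rests on height and force only. The grip opening read 22.7 mm on a knob stated as 25 mm; I took this as the flutes, since it held through the pull. I kept clear of the timer, marker, spatula and jar cover but did not check them at the end.
- **Disagreements:** early triangulated shaker and knob heights came out 9 to 20 mm lower than stated, so I used the stated heights. During the pour the arm crept up about 28 mm, with no visible effect.

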